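# Load and index the sample carousel

## Task

First lift the carousel's black-knobbed sprung plunger, turn the turntable to the loading station (yellow mark) and let the plunger drop fully home. With it locked there, stand every blue-capped sample bottle on the bench upright in the blue crate, one per cell. Then lift the plunger again, turn the loaded turntable to the station with the green lamp and let the plunger drop fully home there, and press the blue start button; leave the other things on the bench where they are.

Things in the scene. Friction and masses are not known exactly. Their poses are not given: they have to be found in the camera images.
- carousel: fixed grey round base of the sample carousel, 370 mm in diameter, top 45 mm above the bench, a 280 mm white turntable with the blue crate on it; origin on the bench under the turntable's axis. Three index holes lie on its top, 155 mm from the axis: the loading station's (yellow mark) at its own -x side, the two others 0.87 rad round the axis to either side.
- turntable (a joint): angle of the turntable, rad, positive anticlockwise from above, 0 at the loading station, 0.87 at the right-hand station and -0.87 at the left-hand one (as the robot sees it); stops at +-0.96. It turns with little friction, but only while the plunger is out of the holes; a plunger at home locks it to within about 0.02.
- plunger (a joint): lift of the sprung index plunger, m: 0 fully home in a hole, about 0.012 resting on top of the base between holes, 0.020 fully lifted. A spring of about 5 to 7 N pushes it down. It slides in a white lug on the turntable's rim and turns with it; its pin is 10 mm thick, the holes 14 mm.
- knob (a point): middle of the plunger's black round knob, 30 mm in diameter and 28 mm high, upright, 155 mm from the turntable's axis; it rises with the plunger (its centre is 99 mm above the bench when home). 27 mm below this point lies the top of the plunger's bushing.
- start (a joint): travel of the blue start button, m: 0 released, 0.006 fully pressed (about 5 N); it springs back
- start_top (a point): middle of the top of the blue round start button, 36 mm in diameter, on a small black housing at the carousel's right, 22 mm above the bench; pressed straight down
- lamp_green: green status lamp, a low dome 30 mm in diameter and 19 mm high on the base's top, just outside either the left-hand or the right-hand index hole (49 mm from it); origin at its foot. It marks the station that is free.
- lamp_red: red status lamp, alike, at the other outer station, which is out of use
- cell0 (a point): centre of the floor of crate cell 0, 60 mm above the bench; it turns with the turntable, its x axis pointing away from the plunger. The open-topped cells are 70 mm square at 74 mm pitch (two along x, three along y) with walls 4 mm thick; the outer walls rise 46 mm above this floor, the dividers 39 mm.
- cell1 (a point): centre of the floor of crate cell 1, 60 mm above the bench; it turns with the turntable, its x axis pointing away from the plunger. The open-topped cells are 70 mm square at 74 mm pitch (two along x, three along y) with walls 4 mm thick; the outer walls rise 46 mm above this floor, the dividers 39 mm.
- cell2 (a point): centre of the floor of crate cell 2, 60 mm above the bench; it turns with the turntable, its x axis pointing away from the plunger. The open-topped cells are 70 mm square at 74 mm pitch (two along x, three along y) with walls 4 mm thick; the outer walls rise 46 mm above this floor, the dividers 39 mm.
- cell3 (a point): centre of the floor of crate cell 3, 60 mm above the bench; it turns with the turntable, its x axis pointing away from the plunger. The open-topped cells are 70 mm square at 74 mm pitch (two along x, three along y) with walls 4 mm thick; the outer walls rise 46 mm above this floor, the dividers 39 mm.
- cell4 (a point): centre of the floor of crate cell 4, 60 mm above the bench; it turns with the turntable, its x axis pointing away from the plunger. The open-topped cells are 70 mm square at 74 mm pitch (two along x, three along y) with walls 4 mm thick; the outer walls rise 46 mm above this floor, the dividers 39 mm.
- cell5 (a point): centre of the floor of crate cell 5, 60 mm above the bench; it turns with the turntable, its x axis pointing away from the plunger. The open-topped cells are 70 mm square at 74 mm pitch (two along x, three along y) with walls 4 mm thick; the outer walls rise 46 mm above this floor, the dividers 39 mm.
- bottle1: squat white sample bottle (may be absent): round, 60 mm in diameter and 62 mm high with a short shoulder and, from 68 to 92 mm above its foot, a blue cap 40 mm in diameter; origin at the centre of its underside, z up along the bottle
- bottle2: squat white sample bottle (may be absent): round, 60 mm in diameter and 62 mm high with a short shoulder and, from 68 to 92 mm above its foot, a blue cap 40 mm in diameter; origin at the centre of its underside, z up along the bottle
- bottle3: squat white sample bottle (may be absent): round, 60 mm in diameter and 62 mm high with a short shoulder and, from 68 to 92 mm above its foot, a blue cap 40 mm in diameter; origin at the centre of its underside, z up along the bottle
- bottle4: squat white sample bottle (may be absent): round, 60 mm in diameter and 62 mm high with a short shoulder and, from 68 to 92 mm above its foot, a blue cap 40 mm in diameter; origin at the centre of its underside, z up along the bottle
- bottle5: squat white sample bottle (may be absent): round, 60 mm in diameter and 62 mm high with a short shoulder and, from 68 to 92 mm above its foot, a blue cap 40 mm in diameter; origin at the centre of its underside, z up along the bottle
- bottle6: squat white sample bottle (may be absent): round, 60 mm in diameter and 62 mm high with a short shoulder and, from 68 to 92 mm above its foot, a blue cap 40 mm in diameter; origin at the centre of its underside, z up along the bottle
- collar: white plastic hexagonal screw collar, 64 mm across, 24 mm high, lying flat; a bystander, origin at the centre of its underside
- jar: amber glass jar with orange lid, 72 mm in diameter, 100 mm high; a bystander, origin at the centre of its underside
- rack: pink tube rack, 190 x 75 mm (long side along its x), 28 mm high; a bystander, origin at the centre of its underside
- marker: white marker pen with black cap, 120 mm long, lying down; a bystander, origin at the centre of its underside

How it is judged:
On the way, in this order (a step that is already met when the one before it is completed fails the run):
1. the turntable is at the loading station with the plunger fully home (value of joint plunger below 0.003 m and value of joint turntable between -0.06 and 0.06 rad), for 0.3 s.
2. with the turntable locked at the loading station, every bottle present stands upright in a crate cell of its own (all of step 1 and (distance between bottle1 and cell0 below 0.016 m or distance between bottle1 and cell1 below 0.016 m or distance between bottle1 and cell2 below 0.016 m or distance between bottle1 and cell3 below 0.016 m or distance between bottle1 and cell4 below 0.016 m or distance between bottle1 and cell5 below 0.016 m) and angle between each of bottle1, bottle2, bottle3, bottle4, bottle5, bottle6's own z axis and vertical below 0.15 rad and (distance between bottle2 and cell0 below 0.016 m or distance between bottle2 and cell1 below 0.016 m or distance between bottle2 and cell2 below 0.016 m or distance between bottle2 and cell3 below 0.016 m or distance between bottle2 and cell4 below 0.016 m or distance between bottle2 and cell5 below 0.016 m) and (distance between bottle3 and cell0 below 0.016 m or distance between bottle3 and cell1 below 0.016 m or distance between bottle3 and cell2 below 0.016 m or distance between bottle3 and cell3 below 0.016 m or distance between bottle3 and cell4 below 0.016 m or distance between bottle3 and cell5 below 0.016 m) and (distance between bottle4 and cell0 below 0.016 m or distance between bottle4 and cell1 below 0.016 m or distance between bottle4 and cell2 below 0.016 m or distance between bottle4 and cell3 below 0.016 m or distance between bottle4 and cell4 below 0.016 m or distance between bottle4 and cell5 below 0.016 m) and (distance between bottle5 and cell0 below 0.016 m or distance between bottle5 and cell1 below 0.016 m or distance between bottle5 and cell2 below 0.016 m or distance between bottle5 and cell3 below 0.016 m or distance between bottle5 and cell4 below 0.016 m or distance between bottle5 and cell5 below 0.016 m) and (distance between bottle6 and cell0 below 0.016 m or distance between bottle6 and cell1 below 0.016 m or distance between bottle6 and cell2 below 0.016 m or distance between bottle6 and cell3 below 0.016 m or distance between bottle6 and cell4 below 0.016 m or distance between bottle6 and cell5 below 0.016 m)), for 0.3 s.
3. the turntable is at the green lamp's station with the plunger fully home (value of joint plunger below 0.003 m and horizontal distance between knob and lamp_green below 0.075 m), for 0.3 s.
4. the start button is pressed while the loaded turntable is locked at the green lamp's station (all of step 3 and (distance between bottle1 and cell0 below 0.016 m or distance between bottle1 and cell1 below 0.016 m or distance between bottle1 and cell2 below 0.016 m or distance between bottle1 and cell3 below 0.016 m or distance between bottle1 and cell4 below 0.016 m or distance between bottle1 and cell5 below 0.016 m) and angle between each of bottle1, bottle2, bottle3, bottle4, bottle5, bottle6's own z axis and vertical below 0.15 rad and (distance between bottle2 and cell0 below 0.016 m or distance between bottle2 and cell1 below 0.016 m or distance between bottle2 and cell2 below 0.016 m or distance between bottle2 and cell3 below 0.016 m or distance between bottle2 and cell4 below 0.016 m or distance between bottle2 and cell5 below 0.016 m) and (distance between bottle3 and cell0 below 0.016 m or distance between bottle3 and cell1 below 0.016 m or distance between bottle3 and cell2 below 0.016 m or distance between bottle3 and cell3 below 0.016 m or distance between bottle3 and cell4 below 0.016 m or distance between bottle3 and cell5 below 0.016 m) and (distance between bottle4 and cell0 below 0.016 m or distance between bottle4 and cell1 below 0.016 m or distance between bottle4 and cell2 below 0.016 m or distance between bottle4 and cell3 below 0.016 m or distance between bottle4 and cell4 below 0.016 m or distance between bottle4 and cell5 below 0.016 m) and (distance between bottle5 and cell0 below 0.016 m or distance between bottle5 and cell1 below 0.016 m or distance between bottle5 and cell2 below 0.016 m or distance between bottle5 and cell3 below 0.016 m or distance between bottle5 and cell4 below 0.016 m or distance between bottle5 and cell5 below 0.016 m) and (distance between bottle6 and cell0 below 0.016 m or distance between bottle6 and cell1 below 0.016 m or distance between bottle6 and cell2 below 0.016 m or distance between bottle6 and cell3 below 0.016 m or distance between bottle6 and cell4 below 0.016 m or distance between bottle6 and cell5 below 0.016 m) and value of joint start above 0.004 m).
At the end, for the whole second after the job is handed in: the plunger is home (within 3 mm) in the hole beside the green lamp (knob within 75 mm of the lamp), every bottle present stands upright (within 0.15 rad) on the floor of a crate cell of its own (foot within 16 mm of the cell's centre), and all is at rest (all of step 3 and (distance between bottle1 and cell0 below 0.016 m or distance between bottle1 and cell1 below 0.016 m or distance between bottle1 and cell2 below 0.016 m or distance between bottle1 and cell3 below 0.016 m or distance between bottle1 and cell4 below 0.016 m or distance between bottle1 and cell5 below 0.016 m) and angle between each of bottle1, bottle2, bottle3, bottle4, bottle5, bottle6's own z axis and vertical below 0.15 rad and (distance between bottle2 and cell0 below 0.016 m or distance between bottle2 and cell1 below 0.016 m or distance between bottle2 and cell2 below 0.016 m or distance between bottle2 and cell3 below 0.016 m or distance between bottle2 and cell4 below 0.016 m or distance between bottle2 and cell5 below 0.016 m) and (distance between bottle3 and cell0 below 0.016 m or distance between bottle3 and cell1 below 0.016 m or distance between bottle3 and cell2 below 0.016 m or distance between bottle3 and cell3 below 0.016 m or distance between bottle3 and cell4 below 0.016 m or distance between bottle3 and cell5 below 0.016 m) and (distance between bottle4 and cell0 below 0.016 m or distance between bottle4 and cell1 below 0.016 m or distance between bottle4 and cell2 below 0.016 m or distance between bottle4 and cell3 below 0.016 m or distance between bottle4 and cell4 below 0.016 m or distance between bottle4 and cell5 below 0.016 m) and (distance between bottle5 and cell0 below 0.016 m or distance between bottle5 and cell1 below 0.016 m or distance between bottle5 and cell2 below 0.016 m or distance between bottle5 and cell3 below 0.016 m or distance between bottle5 and cell4 below 0.016 m or distance between bottle5 and cell5 below 0.016 m) and (distance between bottle6 and cell0 below 0.016 m or distance between bottle6 and cell1 below 0.016 m or distance between bottle6 and cell2 below 0.016 m or distance between bottle6 and cell3 below 0.016 m or distance between bottle6 and cell4 below 0.016 m or distance between bottle6 and cell5 below 0.016 m) and linear speed of each of bottle1, bottle2, bottle3, bottle4, bottle5, bottle6 below 0.03 m/s and velocity of joint turntable between -0.05 and 0.05 rad/s); the robot touches nothing.
It fails at once if the collar is shifted by more than 60 mm or knocked over (distance of collar from where it was at the start of the episode above 0.06 m or angle between collar's own z axis and vertical above 0.6 rad).
It fails at once if the jar is shifted by more than 60 mm or knocked over (distance of jar from where it was at the start of the episode above 0.06 m or angle between jar's own z axis and vertical above 0.6 rad).
It fails at once if the rack is shifted by more than 60 mm or knocked over (distance of rack from where it was at the start of the episode above 0.06 m or angle between rack's own z axis and vertical above 0.6 rad).
It fails at once if the marker is shifted by more than 60 mm (distance of marker from where it was at the start of the episode above 0.06 m).
Of bottle1, bottle2, bottle3, bottle4, bottle5, bottle6 only 4 to 6 are there at a start; the rules pass over those that are not, and their reading is None.
At some moment in a run one of bottle1, bottle2, bottle3, bottle4, bottle5, bottle6 may be knocked a few centimetres aside while the robot is not near it.
Once in a run the grip may slacken for a moment while it holds something.
It also fails if it takes over 208 s, if anything falls off the work surface, if the arm or the gripper's body presses on something with over 40 N, if the wrist force passes 120 N, or if a joint passes its speed limit or range.

## Robot

A 6-joint arm with a two-finger parallel gripper is mounted at the origin on the work surface. World frame = base frame: x ahead of the robot, y to its left, z up, the work surface at z = 0. Lengths are in m, angles in rad, forces in N, time in s.
With the tool pointing down it reaches from about 0.35 to 1 m from the base axis. Payload 7.1 kg.
Tool frame: the origin (TCP) lies between the finger pads; the fingertips stand 17 mm ahead of it and the grasp point (between the pads) lies 2 mm behind it; z points along the fingers, x is the direction in which the jaws open and shut, and the axes are right-handed (so a half turn about z gives the same grasp; the last joint's range is limited). The gripper opens to 85 mm and grips with 20 to 120 N. Pads are 22 mm wide; open, the fingers measure 114 mm over their backs; the gripper's body (76 mm by 85 mm) begins 54 mm behind the grasp point. The pads swing forward as they close: fully open they stand 13 mm farther back than shut.
Start: joints at [1.225, 0.423, 1.63, -0, 1.089, -0.019], TCP at [0.201, 0.592, 0.213] pointing down, gripper open.
Joint ranges: [-3, 3], [-0.9, 2.11], [0.09, 2.58], [-1.31, 4.45], [0.11, 2.69], [-2.54, 2.54]. Speed limits (rad/s): [2.39, 2.39, 3.01, 3.14, 3.14, 3.14].

## Interface

Orientations are given as a rotation vector (axis times angle).
In Python, from cell import sensors, optics, manip, nets gives the robot as it stands.
- The arm moves only by the tool jog_arm, never from a script. Its argument "motion" is a list that holds one entry, the list of rows, each a list of 7 numbers: the turn, a rotation vector about the world's x, y, z in rad, then the shift along the world's x, y, z in m, then the closure, from 0 (fully open) to 1 (shut). A call has 1 to 5 rows; each row shifts and turns the commanded pose from where the row before left it; what a row does not reach is not made up. A row lasts 1/12 s, in which the tool goes at most 41.7 mm and 7.16 degrees, less where a joint would pass 70% of its speed; a pose out of reach is approached as far as the arm can. A call is refused whole if a number of a shift passes 0.0417 or a number of a turn 0.125, either way. A call with a gripper value outside its range is refused whole. The fingers move at their own pace and stop on an object; "grip_force" is the grip in N (left out, the last holds). Time passes only in rows, so rows that do not move let the fingers close. It gives the time, the measured TCP pose, the force and the opening at its end, in the units of the state.
- sensors.sense(): the state, without advancing time (a new reading comes with each control period).
- optics.snapshot(name): name is "side" or "top" or "wrist"; returns the picture (420x560x3 uint8, red, green, blue); there is no depth.
- optics.camera_info(name): a dict with "fov_y" (degrees; the focal length in pixels is half the picture's height over the tangent of half this angle, whatever the lens; pixels are square), "cx", "cy" (the principal point, pixels), "dist_coeffs" ([k1, k2, p1, p2, k3] as OpenCV has them; the pictures are not rectified), "rvec" (rotation vector, rad) and "tvec" (3), from world to camera coordinates, as OpenCV has them. Camera axes: x right, y down, z forward; pixel columns grow to the right and rows downward; lengths in m; the calibration is good to about 2 mm. A picture is of the moment at which its call begins: read the wrist's pose just before it. camera_info takes no time and is no camera call; for the wrist camera it gives the pose at the moment of the call.
- manip.finish_job(): hands the job in, once; it reports no verdict.
Trained networks look in the newest picture that a camera, given by its name, has taken for a name from the list of things; names that differ only in an ending like _2 or _b are one class to them, and where a whole thing is asked for, a point or a joint stands for the part that bears it (a point fixed in the world has none). Each returns a list of dicts, best first, with "score" (0 to 1); they miss things now and then, are a little off and sometimes report something else, mostly with a low value. They report only what shows in the picture. A call takes as long as a camera call.
- nets.regions_of(camera, label): "mask" (420x560 bool, what is visible of it) and "box" ([left, top, right, bottom] in pixels, round what is visible of it).
The state is a dict: "t": time; "qpos": joint angles; "joint_vel": joint speeds; "joint_efforts": joint torques, N m; "ee_pos": TCP position; "eef_rot": TCP orientation; "force": force on the tool from outside, world axes, zero at the start; "moment": the same for the moment, N m; "grip_width": finger opening in m.
Only numpy, scipy, OpenCV 4.12 (cv2) and the standard library are available. Lean on these libraries where they do the work, as an engineer would, in place of code of your own. Each camera call takes 0.05 s, during which the arm holds its last target.

## Working session

There is one attempt and no reset: what is moved stays moved. The work goes in short steps, Python scripts to look and compute and a tool call to move; the robot and the scene stay as the last step left them, time stands still between calls to the robot, and variables do not carry over. Pictures are saved under pics/ and viewed, and the job is handed in when it is done.

Besides the shell and the picture viewer there is one more tool, called as name(argument=value, ...), one argument or row to a line, values as JSON. jog_arm: Moves the arm, as the interface text tells. Its arguments: {"type":"object","properties":{"motion":{"type":"array","items":{"type":"array","items":{"type":"array","items":{"type":"number"}}}},"grip_force":{"type":"number"}},"required":["motion"]}

```bash
ls; mkdir -p pics
cat > h.py <<'E'
import numpy as np, cv2
from cell import sensors, optics, manip, nets
def save(name,fn):
    im=optics.snapshot(name); cv2.imwrite('pics/'+fn,im[:,:,::-1]); return im
def cam(name):
    c=optics.camera_info(name); f=210/np.tan(np.radians(c['fov_y'])/2)
    K=np.array([[f,0,c['cx']],[0,f,c['cy']],[0,0,1]]); return K,np.array(c['dist_coeffs'],float),np.array(c['rvec'],float),np.array(c['tvec'],float)
def ray(C,uv):
    K,d,r,t=C; p=cv2.undistortPoints(np.array(uv,float).reshape(-1,1,2),K,d).reshape(-1,2)
    R=cv2.Rodrigues(r)[0]; D=np.c_[p,np.ones(len(p))]@R; return -R.T@t,D
def atz(C,uv,z):
    o,D=ray(C,uv); s=(z-o[2])/D[:,2]; return o+D*s[:,None]
def proj(C,P):
    K,d,r,t=C; return cv2.projectPoints(np.array(P,float).reshape(-1,1,3),r,t,K,d)[0].reshape(-1,2)
E
python3 - <<'E'
from h import *
print(sensors.sense())
for n in('side','top','wrist'):
    save(n,n+'0.png'); C=cam(n); print(n,C[0][0,0],ray(C,[[280,210]]))
E
```

```text
pics
{'t': 0.0, 'qpos': array([ 1.22500680e+00,  4.23855878e-01,  1.63071824e+00,  5.72674003e-07,
        1.08858012e+00, -1.89866171e-02]), 'joint_vel': array([-0.00089762,  0.00064533, -0.0019362 ,  0.00015448, -0.00098253,
        0.00051727]), 'joint_efforts': array([-2.63321439e-03, -5.57387924e+01, -2.81728917e+01, -2.22333924e-04,
        7.41330266e-03, -1.53377198e-05]), 'ee_pos': array([0.20040404, 0.5913795 , 0.21212522]), 'eef_rot': array([ 2.55250505e+00,  1.82996100e+00, -2.02019533e-03]), 'force': array([-0.18078064,  0.65742287, -0.90779283]), 'moment': array([-0.02966755,  0.01524316,  0.02797969]), 'grip_width': 0.08545037699660153}
side 491.9856213442131 (array([-0.02285009, -1.01197948,  0.74923732]), array([[ 0.41141837,  0.75696824, -0.50779952]]))
top 499.4361310246886 (array([ 0.40784068, -0.01467036,  1.32081645]), array([[ 0.10920479,  0.01789373, -0.99397032]]))
wrist 296.45349245337604 (array([0.13272982, 0.61499754, 0.37301675]), array([[ 0.27053072, -0.09255912, -0.95826171]]))
```

View pics/top0.png

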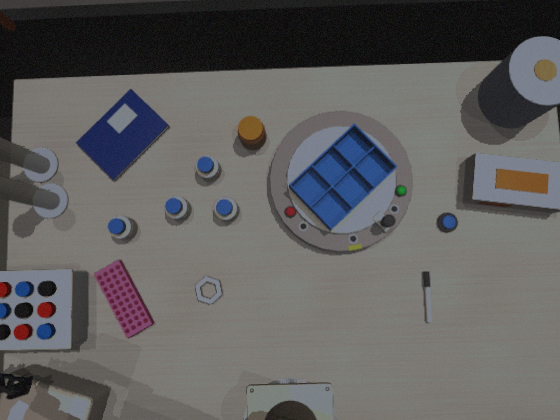

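View pics/side0.png

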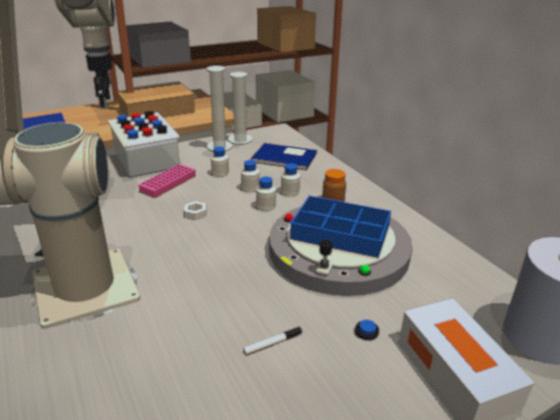

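View pics/wrist0.png

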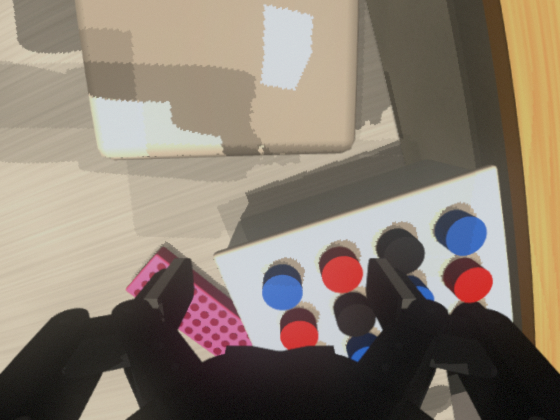

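Run:
```python
from h import *
C={n:cam(n) for n in('top','side')}
for n in('top','side'):
    optics.snapshot(n)
    for l in ['bottle1','knob','start_top','lamp_green','lamp_red','carousel','collar','jar','rack','marker','turntable','cell0']:
        for r in nets.regions_of(n,l)[:7]:
            if r['score']<.3: continue
            m=r['mask']; v,u=np.nonzero(m); print(n,l,round(r['score'],2),np.round(r['box']),np.round([u.mean(),v.mean()],1), m.sum())
```

```text
top bottle1 0.97 [217. 196. 241. 224.] [226.4 209.4] 504
top bottle1 0.92 [198. 154. 219. 184.] [208.6 168.6] 502
top bottle1 0.79 [106. 215. 136. 239.] [122.  227.2] 534
top bottle1 0.72 [425. 270. 432. 323.] [426.9 297.6] 307
top bottle1 0.55 [164. 197. 191. 221.] [177.7 208.2] 535
top knob 0.59 [384. 214. 396. 229.] [388. 221.] 131
top start_top 0.54 [438. 215. 455. 227.] [448.3 221.6] 152
top lamp_red 0.48 [287. 127. 394. 234.] [342.4 180.7] 9487
top collar 0.67 [200. 277. 224. 305.] [208.6 288.2] 309
top jar 0.84 [239. 117. 266. 153.] [251.3 133.2] 802
top jar 0.67 [441. 216. 455. 228.] [447.9 221.6] 153
top rack 0.92 [ 93. 261. 153. 338.] [123.4 298.1] 2335
top marker 0.59 [425. 270. 431. 324.] [426.9 296.2] 326
top turntable 0.62 [286. 127. 393. 236.] [342.4 180.7] 9407
top cell0 0.85 [287. 124. 397. 236.] [342.2 180.6] 9321
top cell0 0.32 [270. 112. 412. 252.] [340.5 180.9] 15512
side bottle1 0.92 [238. 162. 259. 195.] [250.  176.9] 470
side bottle1 0.7 [254. 177. 275. 212.] [265.4 194.3] 588
side bottle1 0.55 [212. 145. 230. 178.] [219.2 162.4] 445
side bottle1 0.55 [281. 163. 299. 197.] [290.1 181. ] 533
side knob 0.57 [320. 239. 333. 258.] [325.4 248.6] 219
side lamp_green 0.41 [359. 266. 370. 278.] [363.9 270.5] 118
side carousel 0.85 [267. 196. 411. 297.] [339.8 247.3] 10986
side collar 0.78 [186. 199. 207. 219.] [195.2 209.8] 343
side jar 0.81 [322. 172. 347. 200.] [334.7 184.3] 653
side jar 0.55 [287. 197. 394. 276.] [340.3 233.6] 6071
side rack 0.57 [140. 166. 194. 195.] [167.1 180.4] 1072
side marker 0.79 [242. 328. 303. 353.] [272.6 340. ] 448
side turntable 0.63 [285. 193. 394. 275.] [339.8 233.5] 6009
side cell0 0.71 [290. 193. 395. 277.] [340.2 233.6] 6188
```

Run:
```python
from h import *
import cv2
im=cv2.imread('pics/top0.png'); s=im[100:260,250:420]; cv2.imwrite('pics/c1.png',cv2.resize(s,None,fx=3.5,fy=3.5,interpolation=cv2.INTER_CUBIC))
```

```text
(no output)
```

View pics/c1.png

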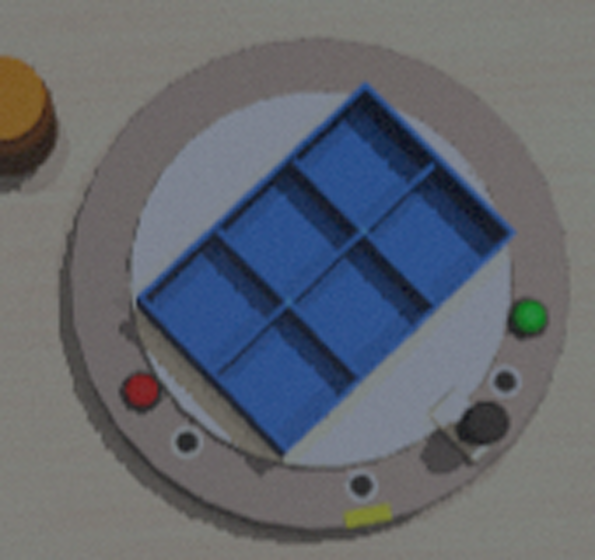

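Run:
```python
from h import *
C=cam('top'); S=cam('side')
h=atz(C,[[303.4,226],[353.1,238.9],[394.6,208.9]],.045); print('holes',h.round(4))
# fit centre + orientation, r=.155
from scipy.optimize import least_squares
a=np.array([-.87,0,.87])
f=lambda p:(np.c_[p[0]-.155*np.cos(p[2]+a),p[1]-.155*np.sin(p[2]+a)]-h[:,:2])
def g(p):
    return np.r_[(f(p)).ravel()]
for aa in (a,a):
    r=least_squares(g,[.55,-.15,0]); print('axis',r.x,r.fun.round(4))
print('lamps',atz(C,[[401,190.5],[290.3,211.5]],.06).round(4))
im=cv2.imread('pics/top0.png')
hsv=cv2.cvtColor(im,cv2.COLOR_BGR2HSV)
blue=cv2.inRange(hsv,(100,120,90),(125,255,255))
n,l,st,ce=cv2.connectedComponentsWithStats(blue)
for i in range(1,n):
    if st[i][4]>60: print(st[i],ce[i].round(1),'z.092',atz(C,[ce[i]],.09)[0].round(4),'z.022',atz(C,[ce[i]],.022)[0].round(4))
k=np.array([[388.5,221.5]]); print('knob',atz(C,k,.125-.0),'side?',)
ims=cv2.imread('pics/side0.png')
hsv=cv2.cvtColor(ims,cv2.COLOR_BGR2HSV)
blue=cv2.inRange(hsv,(100,120,60),(125,255,255))
n,l,st,ce=cv2.connectedComponentsWithStats(blue)
for i in range(1,n):
    if st[i][4]>60: print(st[i],ce[i].round(1),'z.08',atz(S,[ce[i]],.081)[0].round(4),'z.022',atz(S,[ce[i]],.02)[0].round(4))
print('knobside',atz(S,[[325.5,248.5]],.111).round(4))
print('others',atz(C,[[208.6,288.2]],.012).round(3),atz(C,[[251,129]],.1).round(3),atz(C,[[123.4,298]],.028).round(3),atz(C,[[427,272],[427,323]],.008).round(3))
```

```text
holes [[ 0.5049 -0.0502  0.045 ]
 [ 0.4678 -0.1752  0.045 ]
 [ 0.5409 -0.2849  0.045 ]]
axis [ 0.6214772  -0.1522394   0.15159597] [-0.0001 -0.      0.0004 -0.0004 -0.0004  0.0004]
axis [ 0.6214772  -0.1522394   0.15159597] [-0.0001 -0.      0.0004 -0.0004 -0.0004  0.0004]
lamps [[ 0.5857 -0.3007  0.06  ]
 [ 0.5417 -0.018   0.06  ]]
[ 290  124  107  105 4067] [340.1 179.3] z.092 [ 0.6148 -0.1447  0.09  ] z.022 [ 0.6262 -0.1519  0.022 ]
[197 157  16  15 183] [204.6 163.9] z.092 [0.6662 0.1936 0.09  ] z.022 [0.6804 0.2052 0.022 ]
[165 198  16  16 185] [172.7 205.4] z.092 [0.5638 0.2752 0.09  ] z.022 [0.5724 0.2912 0.022 ]
[216 200  16  15 185] [223.6 206.8] z.092 [0.5558 0.1475 0.09  ] z.022 [0.564  0.1565 0.022 ]
[442 215  14  14 141] [448.8 221.3] z.092 [ 0.501  -0.4062  0.09  ] z.022 [ 0.5062 -0.4278  0.022 ]
[108 219  15  15 178] [115.3 225.8] z.092 [0.5173 0.4199 0.09  ] z.022 [0.5233 0.4439 0.022 ]
[ 15 282  15  15 174] [ 21.8 288.9] z.092 [0.3677 0.6542 0.09  ] z.022 [0.3655 0.6912 0.022 ]
[  0 304   6  14  72] [  2.2 310.5] z.092 [0.3161 0.7026 0.09  ] z.022 [0.311  0.7422 0.02
[... 368 characters left out ...]
7] z.08 [0.6924 0.2823 0.081 ] z.022 [0.7577 0.4004 0.02  ]
[214 147  10   9  81] [218.6 150.8] z.08 [0.5192 0.4234 0.081 ] z.022 [0.5686 0.5545 0.02  ]
[245 160  11  10  93] [249.7 164.7] z.08 [0.5664 0.2773 0.081 ] z.022 [0.6202 0.395  0.02  ]
[260 177  12  11 111] [265.4 181.9] z.08 [0.5575 0.1486 0.081 ] z.022 [0.6105 0.2545 0.02  ]
[ 291  196   99   61 4057] [340.9 225. ] z.08 [ 0.6216 -0.1528  0.081 ] z.022 [ 0.6804 -0.0744  0.02  ]
[359 320  18  15 206] [367.4 326.9] z.08 [ 0.4596 -0.4817  0.081 ] z.022 [ 0.5036 -0.4333  0.02  ]
knobside [[ 0.5051 -0.2585  0.111 ]]
others [[0.354 0.201 0.012]] [[0.749 0.074 0.1  ]] [[0.335 0.419 0.028]] [[ 0.378 -0.367  0.008]
 [ 0.248 -0.358  0.008]]
```

jog_arm(
  motion=[
    [[0,0,-0.1,0.0137,-0.0382,0,0],[0,0,-0.1,0.0137,-0.0382,0,0],[0,0,-0.1,0.0137,-0.0382,0,0],[0,0,-0.1,0.0137,-0.0382,0,0],[0,0,-0.1,0.0137,-0.0382,0,0]],
  ],
  grip_force=40,
)

```text
t: 1.87
ee_pos: [0.2692, 0.3992, 0.2129]
eef_rot: [-2.929, -1.136, -0.0]
force: [1.1, -0.2, 1.1]
grip_width: 0.0853
```

jog_arm(
  motion=[
    [[0,0,-0.1,0.0137,-0.0382,0,0],[0,0,-0.1,0.0137,-0.0382,0,0],[0,0,-0.1,0.0137,-0.0382,0,0],[0,0,-0.1,0.0137,-0.0382,0,0],[0,0,-0.1,0.0137,-0.0382,0,0]],
  ],
)

```text
t: 2.28
ee_pos: [0.3379, 0.2082, 0.2132]
eef_rot: [-3.119, -0.375, -0.001]
force: [0.5, -0.5, 0.3]
grip_width: 0.0853
```

jog_arm(
  motion=[
    [[0,0,-0.1,0.0137,-0.0382,0,0],[0,0,-0.1,0.0137,-0.0382,0,0],[0,0,-0.1,0.0137,-0.0382,0,0],[0,0,-0.1,0.0137,-0.0382,0,0],[0,0,-0.1,0.0137,-0.0382,0,0]],
  ],
)

```text
t: 2.7
ee_pos: [0.4065, 0.0169, 0.2133]
eef_rot: [-3.115, 0.409, -0.002]
force: [1.2, 1.0, 0.3]
grip_width: 0.0855
```

jog_arm(
  motion=[
    [[0,0,-0.1,0.0137,-0.0382,0,0],[0,0,-0.1,0.0137,-0.0382,0,0],[0,0,-0.1,0.0137,-0.0382,0,0],[0,0,-0.1,0.0137,-0.0382,0,0],[0,0,-0.1,0.0137,-0.0382,0,0]],
  ],
)

```text
t: 3.12
ee_pos: [0.4749, -0.1744, 0.2131]
eef_rot: [-2.917, 1.167, -0.001]
force: [1.1, 0.4, 1.6]
grip_width: 0.0854
```

Run:
```python
from h import *
W=cam('wrist'); save('wrist','w1.png'); print(proj(W,[[.5035,-.254,.125],[.6215,-.1522,.045],[.4682,-.1756,.045],[.5405,-.2844,.045]]))
for r in nets.regions_of('wrist','knob')[:3]: print(r['score'],r['box'])
```

```text
[[362.16465253 246.94700416]
 [366.80733196  77.36494144]
 [275.91765951 192.33975817]
 [384.52325207 216.34009312]]
0.67 [233.2, 0.1, 532.4, 253.7]
0.42 [273.2, 313.4, 326.4, 347.2]
```

View pics/w1.png

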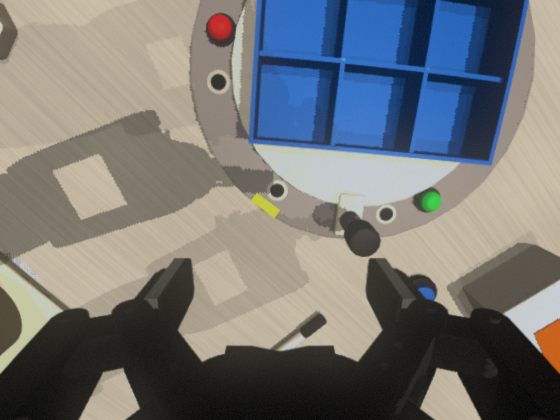

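Run:
```python
from h import *
W=cam('wrist'); print(atz(W,[[362,239],[362,241],[362,243]],.125))
T=cam('top'); print(atz(T,[[388.5,221],[389,221.5]],.125))
im=cv2.imread('pics/w1.png'); cv2.imwrite('pics/c2.png',cv2.resize(im[190:270,310:420],None,fx=6,fy=6))
im=cv2.imread('pics/top0.png'); cv2.imwrite('pics/c3.png',cv2.resize(im[200:240,365:415],None,fx=12,fy=12))
```

```text
[[ 0.51037362 -0.25105486  0.125     ]
 [ 0.509133   -0.25258317  0.125     ]
 [ 0.50788719 -0.2541185   0.125     ]]
[[ 0.50400228 -0.2516614   0.125     ]
 [ 0.50276478 -0.25278304  0.125     ]]
```

View pics/c2.png

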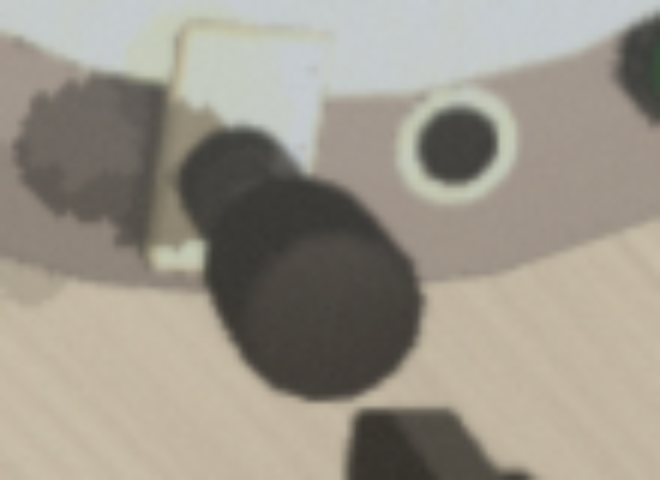

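View pics/c3.png

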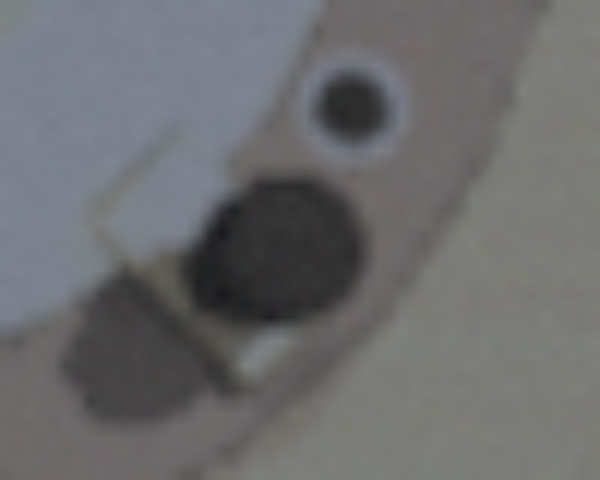

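jog_arm(
  motion=[
    [[0,0,-0.05,0.0105,-0.0267,0,0],[0,0,-0.05,0.0105,-0.0267,0,0],[0,0,0,0.0105,-0.0267,0,0],[0,0,0,0,0,-0.03,0],[0,0,0,0,0,-0.02,0]],
  ],
)

```text
t: 3.63
ee_pos: [0.5068, -0.2533, 0.1624]
eef_rot: [2.858, -1.305, 0.003]
force: [-0.4, 0.7, -1.3]
grip_width: 0.0854
```

Run:
```python
from h import *
print(sensors.sense()['ee_pos'])
W=cam('wrist'); save('wrist','w2.png'); print(proj(W,[[.506,-.2545,.125]]))
```

```text
[ 0.50679087 -0.25328224  0.16235755]
[[280.07837584 228.92718242]]
```

View pics/w2.png

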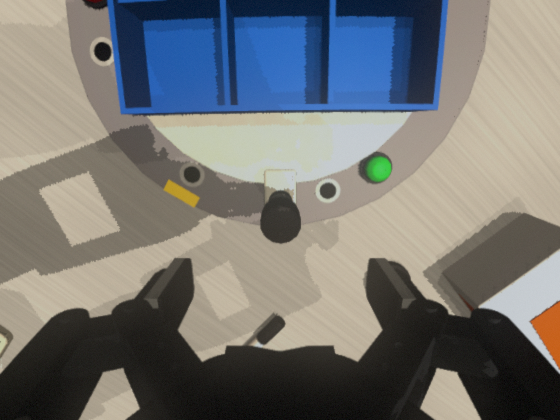

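jog_arm(
  motion=[
    [[0,0,0,0.001,0.001,-0.025,0],[0,0,0,0,0,-0.024,0],[0,0,0,0,0,0,0.5],[0,0,0,0,0,0,1],[0,0,0,0,0,0,1]],
  ],
  grip_force=40,
)

```text
t: 4.1
ee_pos: [0.5078, -0.2511, 0.1153]
eef_rot: [2.859, -1.303, 0.002]
force: [0.3, 0.1, 0.3]
grip_width: 0.0515
```

jog_arm(
  motion=[
    [[0,0,0,0,0,0,1],[0,0,0,0,0,0,1],[0,0,0,0,0,0,1],[0,0,0,0,0,0,1]],
  ],
)

```text
t: 4.43
ee_pos: [0.5075, -0.2514, 0.1148]
eef_rot: [2.858, -1.304, 0.002]
force: [0.1, 0.3, -0.2]
grip_width: 0.0005
```

Run:
```python
from h import *
s=sensors.sense();print(s['ee_pos'],s['force'])
save('wrist','w3.png');save('side','s3.png');save('top','t3.png')
a=cv2.imread('pics/side0.png'); im=cv2.imread('pics/s3.png'); cv2.imwrite('pics/c4.png',cv2.resize(im[170:310,250:430],None,fx=4,fy=4))
```

```text
[ 0.50748791 -0.25136687  0.11477406] [ 0.13607592  0.32127116 -0.22582151]
```

View pics/c4.png

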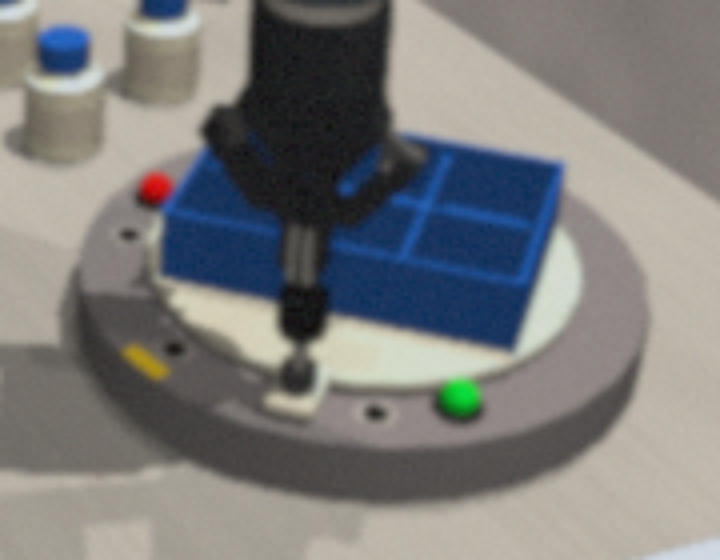

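View pics/w3.png

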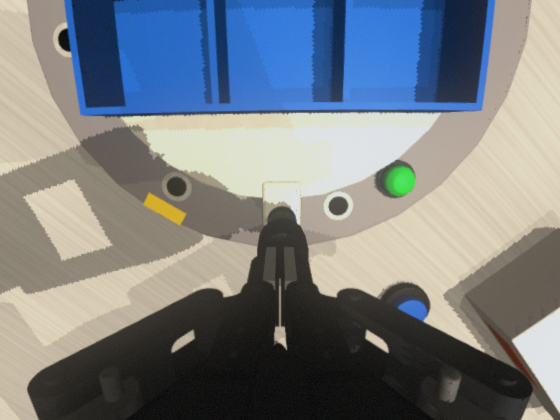

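Run:
```python
from h import *
S=cam('side');T=cam('top')
print(proj(S,[[.5075,-.2514,.1148],[.5075,-.2514,.098],[.506,-.254,.125],[.506,-.254,.097],[.506,-.254,.111]]))
def tri(a,b):
    o1,d1=ray(S,[a]);o2,d2=ray(T,[b]);d1=d1[0];d2=d2[0]
    A=np.c_[d1,-d2]; s=np.linalg.lstsq(A,o2-o1,rcond=None)[0]; p=o1+s[0]*d1;q=o2+s[1]*d2; return p,q
im=cv2.imread('pics/side0.png'); cv2.imwrite('pics/c5.png',cv2.resize(im[220:290,290:370],None,fx=8,fy=8))
im=cv2.imread('pics/s3.png'); cv2.imwrite('pics/c6.png',cv2.resize(im[200:290,280:370],None,fx=6,fy=6))
print(tri((326,243),(389.3,220.4)))
```

```text
[[324.82004955 245.25474184]
 [324.39433661 251.31443207]
 [325.14325707 242.27860122]
 [324.42860506 252.43472829]
 [324.78403487 247.38950025]]
(array([ 0.50763595, -0.25521122,  0.12325787]), array([ 0.50555027, -0.25407734,  0.12286115]))
```

View pics/c5.png

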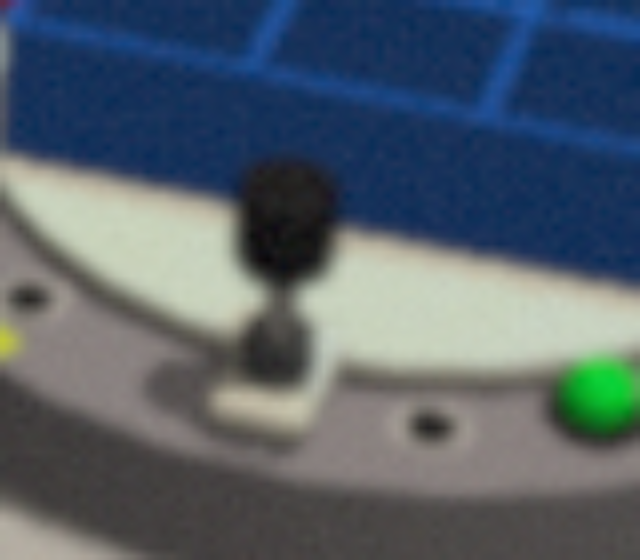

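View pics/c6.png

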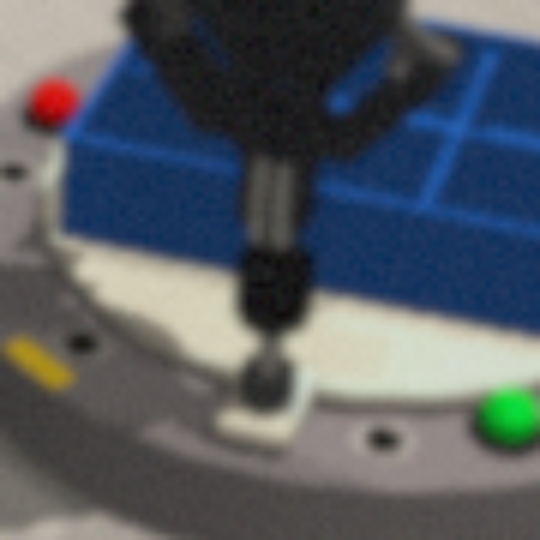

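Run:
```python
from h import *
W=cam('wrist');T=cam('top');S=cam('side')
P=[[.5075,-.2514,.1148],[.5075,-.2514,.098],[.506,-.254,.125],[.506,-.254,.097],[.4682,-.1756,.045],[.5405,-.2844,.045],[.5857,-.3007,.06]]
print(proj(W,P).round(1)); print(proj(S,P).round(1));print(proj(T,P).round(1)); print(ray(W,[[280,210]])[0])
im=cv2.imread('pics/w3.png'); cv2.imwrite('pics/c7.png',cv2.resize(im[160:360,180:380],None,fx=3.5,fy=3.5))
im=cv2.imread('pics/t3.png'); cv2.imwrite('pics/c8.png',cv2.resize(im[140:260,310:430],None,fx=5,fy=5))
```

```text
[[280.2 248.9]
 [280.1 238.1]
 [282.  261.2]
 [281.6 241.6]
 [176.  189.6]
 [337.3 209.6]
 [398.6 185.1]]
[[324.8 245.3]
 [324.4 251.3]
 [325.1 242.3]
 [324.4 252.4]
 [292.6 257.4]
 [342.7 273.5]
 [363.3 266.7]]
[[387.5 219.9]
 [386.2 220.5]
 [389.4 220.1]
 [387.2 221.1]
 [353.2 238.7]
 [394.4 209.1]
 [401.  190.5]]
[ 0.56142447 -0.20393548  0.27490387]
```

View pics/c7.png

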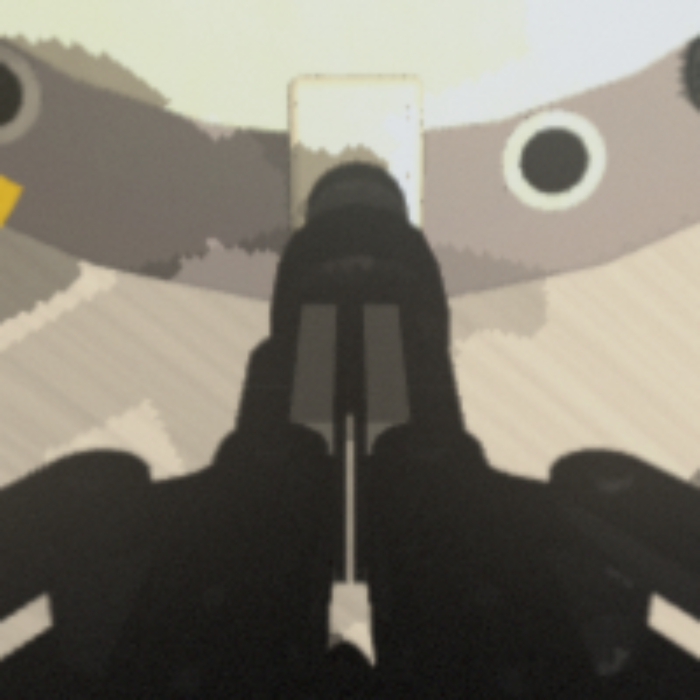

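View pics/c8.png

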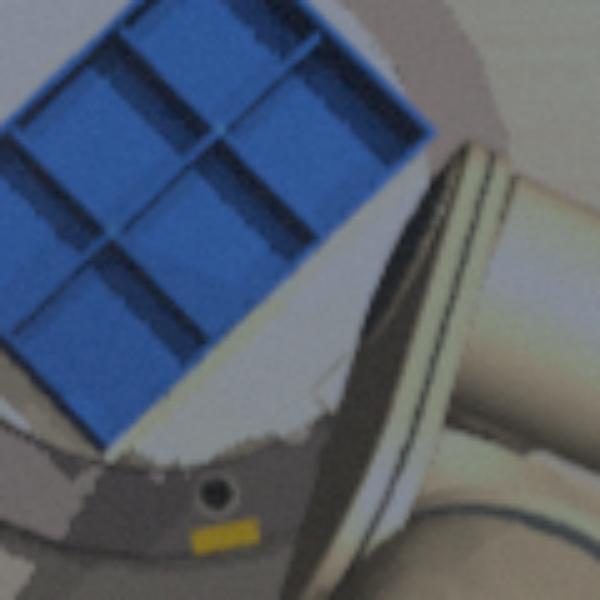

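jog_arm(
  motion=[
    [[0,0,0,0,0,0,0.5],[0,0,0,0,0,0,0],[0,0,0,0,0,0,0],[0,0,0,0,0,0,0],[0,0,0,0,0,0,0]],
  ],
)

```text
t: 5.0
ee_pos: [0.5071, -0.2512, 0.1139]
eef_rot: [-2.858, 1.304, 0.0]
force: [-0.6, 0.2, -0.0]
grip_width: 0.0605
```

Run:
```python
from h import *
s=sensors.sense();print(s['ee_pos'],s['force'],s['grip_width'])
save('wrist','w4.png');save('side','s4.png')
a=cv2.imread('pics/w4.png')[130:360,160:400];  im=cv2.imread('pics/s4.png')[170:290,270:390]; cv2.imwrite('pics/c9.png',np.hstack([cv2.resize(im,(400,400)),cv2.resize(a,(400,400))]))
```

```text
[ 0.50707709 -0.25115672  0.11385976] [-0.59239172  0.20167445 -0.04079099] 0.060496029800067956
```

View pics/c9.png

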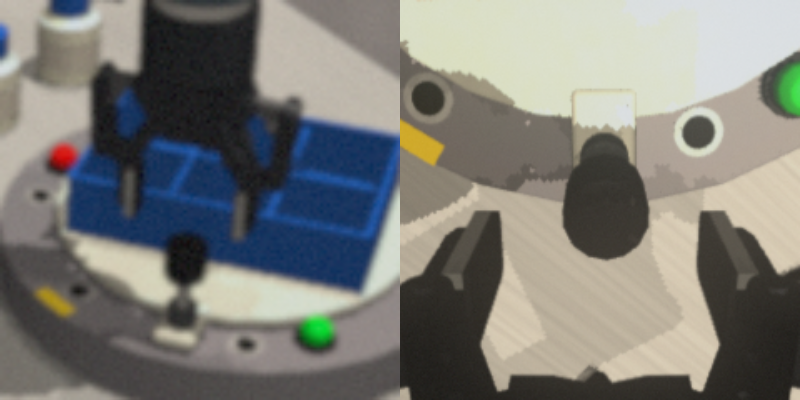

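jog_arm(
  motion=[
    [[0,0,0,0,0,-0.008,0],[0,0,0,0,0,-0.008,0],[0,0,0,0,0,0,1],[0,0,0,0,0,0,1],[0,0,0,0,0,0,1]],
  ],
)

```text
t: 5.52
ee_pos: [0.5069, -0.2511, 0.0976]
eef_rot: [-2.858, 1.304, 0.001]
force: [-0.9, -0.3, -0.5]
grip_width: 0.0514
```

jog_arm(
  motion=[
    [[0,0,0,0,0,0,1],[0,0,0,0,0,0,1],[0,0,0,0,0,0,1],[0,0,0,0,0,0,1],[0,0,0,0,0,0,1]],
  ],
)

```text
t: 5.93
ee_pos: [0.5077, -0.2518, 0.0985]
eef_rot: [2.858, -1.304, 0.003]
force: [0.4, -3.1, 3.3]
grip_width: 0.0278
```

Run:
```python
from h import *
s=sensors.sense();print(s['ee_pos'],s['force'],s['grip_width'])
save('wrist','w5.png');save('side','s5.png')
a=cv2.imread('pics/w5.png')[130:360,160:400];  im=cv2.imread('pics/s5.png')[170:290,270:390]; cv2.imwrite('pics/c10.png',np.hstack([cv2.resize(im,(400,400)),cv2.resize(a,(400,400))]))
```

```text
[ 0.50773515 -0.25182999  0.09850482] [ 0.4077515  -3.10775358  3.27826737] 0.027783444818015302
```

View pics/c10.png

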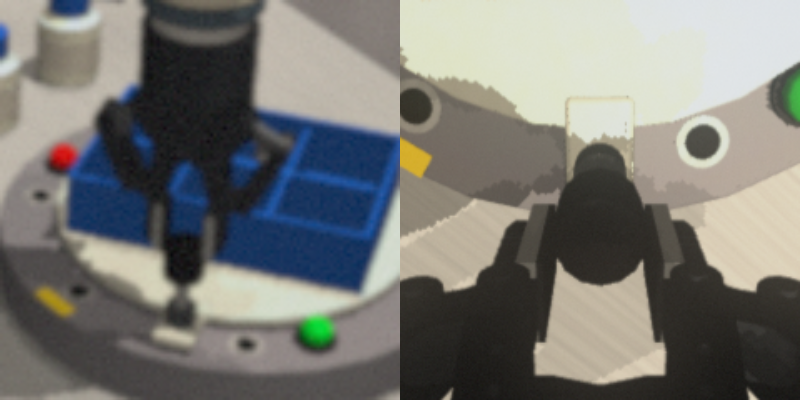

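jog_arm(
  motion=[
    [[0,0,0,0,0,0,0.4],[0,0,0,0,0,0,0.4],[0,0,0,0,0,-0.01,0.4],[0,0,0,0,0,0,0.4],[0,0,0,0,0,0,1]],
  ],
)

```text
t: 6.45
ee_pos: [0.5062, -0.2505, 0.0867]
eef_rot: [-2.858, 1.304, 0.004]
force: [-0.9, 0.1, 0.3]
grip_width: 0.0407
```

jog_arm(
  motion=[
    [[0,0,0,0,0,0,1],[0,0,0,0,0,0,1],[0,0,0,0,0,0,1],[0,0,0,0,0,0,1],[0,0,0,0,0,0,1]],
  ],
)

```text
t: 6.87
ee_pos: [0.507, -0.2512, 0.0878]
eef_rot: [2.858, -1.304, -0.0]
force: [0.3, -1.0, -3.1]
grip_width: 0.0285
```

Run:
```python
from h import *
s=sensors.sense();print(s['ee_pos'],s['force'],s['grip_width'])
save('wrist','w5.png');save('side','s5.png')
a=cv2.imread('pics/w5.png')[130:360,160:400];  im=cv2.imread('pics/s5.png')[170:290,270:390]; cv2.imwrite('pics/c11.png',np.hstack([cv2.resize(im,(400,400)),cv2.resize(a,(400,400))]))
```

```text
[ 0.50695474 -0.25116802  0.08778187] [ 0.30029903 -0.9870958  -3.07518305] 0.02847801603421734
```

View pics/c11.png

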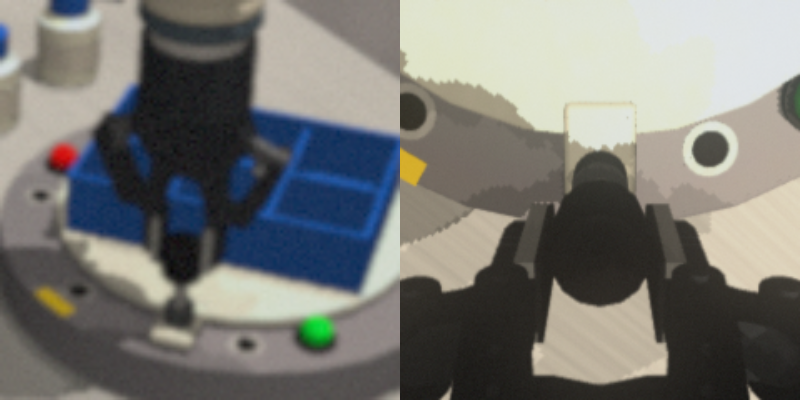

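```bash
cat >> h.py <<'E'
A=np.array([.6215,-.1522])
def arc(n,dphi,p=None):
    p=sensors.sense()['ee_pos'][:2] if p is None else p
    v=p-A; print('phi,r',np.arctan2(-v[1],-v[0]),np.hypot(*v))
    q=p
    for i in range(1,n+1):
        a=dphi*i/n; R=np.array([[np.cos(a),-np.sin(a)],[np.sin(a),np.cos(a)]]); w=A+R@v; print((w-q).round(4),end=' '); q=w
    print(q)
E
python3 -c "
from h import *
arc(10,-.56)"
```

```text
phi,r 0.7125077003059066 0.1513806407652524
[-0.0054  0.0066] [-0.005   0.0069] [-0.0046  0.0071] [-0.0042  0.0074] [-0.0038  0.0076] [-0.0033  0.0078] [-0.0029  0.008 ] [-0.0024  0.0081] [-0.002   0.0082] [-0.0015  0.0083] [ 0.4718764  -0.17519732]
```

jog_arm(
  motion=[
    [[0,0,0,0,0,0.003,1],[0,0,0,0,0,0.003,1],[0,0,0,0,0,0,1]],
  ],
  grip_force=60,
)

```text
t: 7.22
ee_pos: [0.5068, -0.251, 0.0941]
eef_rot: [-2.858, 1.304, 0.001]
force: [0.8, -0.8, -7.4]
grip_width: 0.0275
```

jog_arm(
  motion=[
    [[0,0,-0.056,-0.0054,0.0066,0,1],[0,0,-0.056,-0.005,0.0069,0,1],[0,0,-0.056,-0.0046,0.0071,0,1],[0,0,-0.056,-0.0042,0.0074,0,1],[0,0,-0.056,-0.0038,0.0076,0,1]],
  ],
)

```text
t: 7.63
ee_pos: [0.4836, -0.2151, 0.0938]
eef_rot: [2.646, -1.693, -0.001]
force: [1.8, 0.5, -8.2]
grip_width: 0.0277
```

jog_arm(
  motion=[
    [[0,0,-0.056,-0.0033,0.0078,0,1],[0,0,-0.056,-0.0029,0.008,0,1],[0,0,-0.056,-0.0024,0.0081,0,1],[0,0,-0.056,-0.002,0.0082,0,1],[0,0,-0.056,-0.0015,0.0083,0,1]],
  ],
)

```text
t: 8.05
ee_pos: [0.4712, -0.1745, 0.0937]
eef_rot: [2.384, -2.045, -0.002]
force: [0.5, 0.7, -7.4]
grip_width: 0.0276
```

Run:
```python
from h import *
s=sensors.sense();print(s['ee_pos'],s['force'],s['grip_width'])
save('wrist','w6.png');save('side','s6.png');save('top','t6.png')
a=cv2.imread('pics/w6.png')[130:360,160:400];  im=cv2.imread('pics/s6.png')[190:310,250:370]; cv2.imwrite('pics/c12.png',np.hstack([cv2.resize(im,(400,400)),cv2.resize(a,(400,400))]))
print(proj(cam('side'),[[.4682,-.1756,.045]]),proj(cam('wrist'),[[.4682,-.1756,.045]]))
```

```text
[ 0.4711837  -0.17446798  0.0937148 ] [ 0.5238329   0.67579715 -7.42592189] 0.027565888141869332
[[292.58803761 257.40600201]] [[280.5176016  225.74571396]]
```

View pics/c12.png

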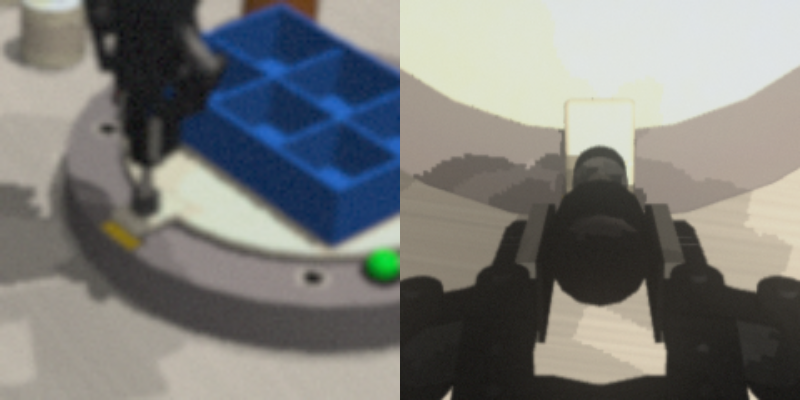

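View pics/t6.png

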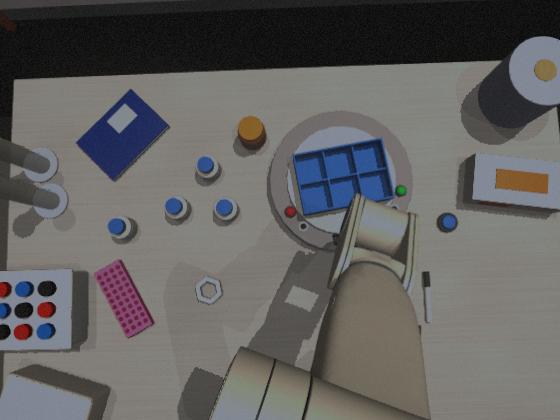

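jog_arm(
  motion=[
    [[0,0,0,0,0,-0.004,1],[0,0,0,0,0,-0.004,1],[0,0,0,0,0,-0.002,1],[0,0,0,0,0,0,1]],
  ],
)

```text
t: 8.53
ee_pos: [0.4714, -0.1752, 0.0831]
eef_rot: [2.387, -2.042, -0.003]
force: [-3.0, 2.6, -6.5]
grip_width: 0.0276
```

jog_arm(
  motion=[
    [[0,0,0,0,0,-0.004,1],[0,0,0,0,0,-0.003,1],[0,0,0,0,0,0,1]],
  ],
)

```text
t: 8.78
ee_pos: [0.4715, -0.1752, 0.0764]
eef_rot: [2.386, -2.042, -0.002]
force: [-4.6, 1.7, -5.4]
grip_width: 0.0278
```

jog_arm(
  motion=[
    [[0,0,0,0,0,-0.002,1],[0,0,0,0,0,0,0.4],[0,0,0,0,0,0,0.4],[0,0,0,0,0,0,0.4]],
  ],
)

```text
t: 9.12
ee_pos: [0.474, -0.176, 0.0759]
eef_rot: [-2.385, 2.043, -0.006]
force: [0.2, 0.9, -0.2]
grip_width: 0.0508
```

Run:
```python
from h import *
s=sensors.sense();print(s['ee_pos'],s['force'],s['grip_width'])
save('wrist','w7.png');save('side','s7.png');save('top','t7.png')
a=cv2.imread('pics/w7.png')[130:360,160:400];  im=cv2.imread('pics/s7.png')[190:310,250:370]; cv2.imwrite('pics/c13.png',np.hstack([cv2.resize(im,(400,400)),cv2.resize(a,(400,400))]))
S=cam('side');print(proj(S,[[.4682,-.1756,.099],[.4682,-.1756,.113],[.4682,-.1756,.085]]))
```

```text
[ 0.47397483 -0.17602406  0.07588028] [ 0.23578801  0.93110377 -0.21984636] 0.05075422570983229
[[293.14812048 238.88392169]
 [293.29716916 233.93688   ]
 [293.00067134 243.77042191]]
```

View pics/c13.png

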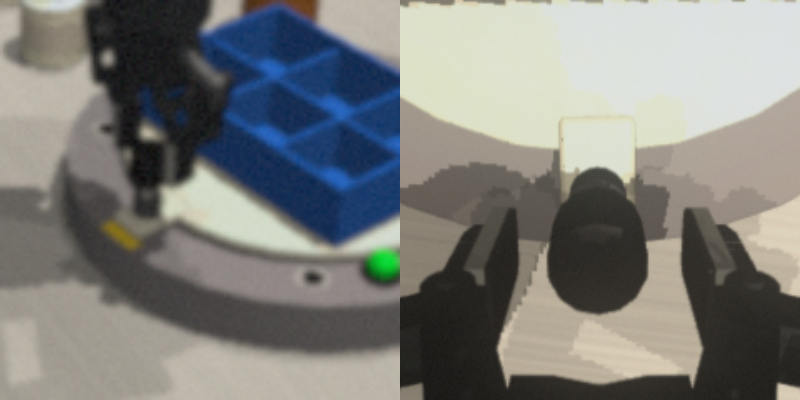

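jog_arm(
  motion=[
    [[0,0,0,0,0,0.03,0.4],[0,0,0,0,0,0.038,0.2],[0,0,0,0,0,0.038,0],[0,0,0,0,0,0.038,0],[0,0,0,0.01,0.04,0,0]],
  ],
)

```text
t: 9.68
ee_pos: [0.4862, -0.1406, 0.2265]
eef_rot: [-2.378, 2.047, -0.021]
force: [2.3, -0.2, -0.2]
grip_width: 0.0855
```

jog_arm(
  motion=[
    [[0,0,0,0.01,0.04,0,0],[0,0,0,0.01,0.04,0,0],[0,0,0,0.01,0.04,0,0],[0,0,0,0.01,0.04,0,0],[0,0,0,0.01,0.04,0,0]],
  ],
)

```text
t: 10.1
ee_pos: [0.5325, 0.0669, 0.2193]
eef_rot: [-2.386, 2.043, -0.001]
force: [0.1, -0.0, -0.7]
grip_width: 0.0852
```

```bash
cat >> h.py <<'E'
def bottles():
    out=[]
    T=cam('top');S=cam('side')
    for n,C,z in(('top',T,.09),('side',S,.081)):
        im=optics.snapshot(n); hsv=cv2.cvtColor(im,cv2.COLOR_RGB2HSV)
        b=cv2.inRange(hsv,(100,120,60),(125,255,255)); k,l,st,ce=cv2.connectedComponentsWithStats(b)
        for i in range(1,k):
            if 50<st[i][4]<400: print(n,ce[i].round(1),st[i][4],atz(C,[ce[i]],z)[0].round(4)[:2],'start' , atz(C,[ce[i]],.02)[0].round(4)[:2])
        cv2.imwrite('pics/_%s.png'%n,im[:,:,::-1])
E
python3 - <<'E'
from h import *
s=sensors.sense();print(s['ee_pos'],s['qpos'])
bottles()
T=cv2.imread('pics/_top.png'); C=cam('top')
ex=np.array([np.cos(.1516),np.sin(.1516)]);ey=np.array([-ex[1],ex[0]])
P=[]
for i in(-1,1):
    for j in(-1,0,1): P.append([*(A+.037*i*ex+.074*j*ey),.06])
P.append([*(A-.155*ex),.113]); print(np.round(P,4))
for u,v in proj(C,P): cv2.circle(T,(int(u*4),int(v*4)),1,(0,255,255),1) if 0 else None
c=cv2.resize(T[100:260,250:420],None,fx=4,fy=3.5*4/3.5)
for u,v in proj(C,P): cv2.circle(c,(int((u-250)*4),int((v-100)*4)),3,(0,255,255),-1)
cv2.imwrite('pics/c14.png',c[:600])
E
```

```text
[0.53245167 0.06685949 0.21927975] [1.02724144e-01 2.85507935e-01 1.82063993e+00 2.74676961e-05
 1.03423804e+00 1.51896529e+00]
top [205.1 160.5] 86 [0.6748 0.1924] start [0.69   0.2042]
top [172.8 205.4] 189 [0.5636 0.275 ] start [0.5724 0.2915]
top [448.7 221.5] 151 [ 0.5005 -0.4059] start [ 0.5058 -0.4281]
top [115.7 225.8] 188 [0.5171 0.419 ] start [0.5233 0.4437]
top [ 22.2 288.8] 184 [0.3679 0.6534] start [0.3656 0.6913]
top [  2.5 310.4] 81 [0.3163 0.7019] start [0.3111 0.7426]
top [ 44.  331.2] 186 [0.2636 0.5956] start [0.2554 0.6303]
side [132.2 133.5] 62 [0.297  0.7142] start [0.3262 0.8718]
side [218.7 150.9] 81 [0.5192 0.4226] start [0.5687 0.5536]
side [249.7 164.7] 93 [0.5664 0.2773] start [0.6202 0.395 ]
side [265.4 181.9] 109 [0.5572 0.1484] start [0.6102 0.2543]
side [367.3 326.9] 209 [ 0.4593 -0.4816] start [ 0.5034 -0.4332]
[[ 0.5961 -0.2309  0.06  ]
 [ 0.5849 -0.1578  0.06  ]
 [ 0.5737 -0.0846  0.06  ]
 [ 0.6693 -0.2198  0.06  ]
 [ 0.6581 -0.1466  0.06  ]
 [ 0.6469 -0.0735  0.06  ]
 [ 0.4683 -0.1756  0.113 ]]
```

View pics/c14.png

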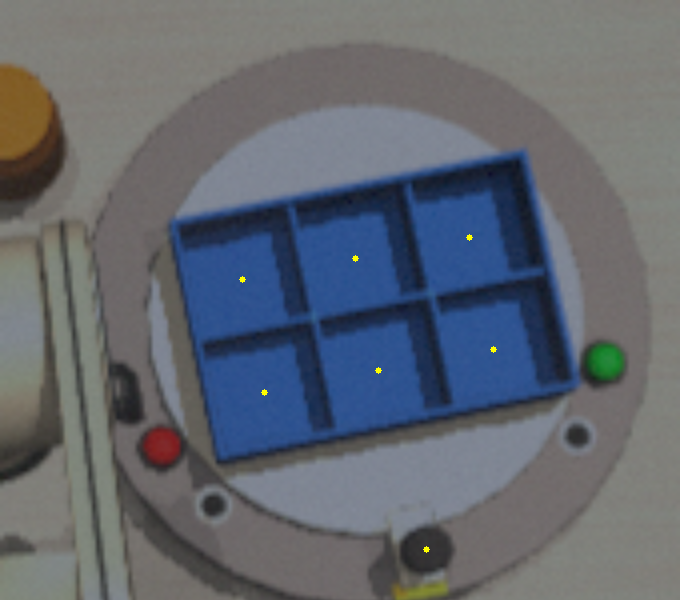

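jog_arm(
  motion=[
    [[0,0,0,0.008,0.027,0,0],[0,0,0,0.008,0.027,0,0],[0,0,0,0.0085,0.027,-0.03,0],[0,0,0,0,0,-0.03,0],[0,0,0,0,0,-0.03,0]],
  ],
)

```text
t: 10.62
ee_pos: [0.5575, 0.147, 0.1284]
eef_rot: [-2.387, 2.039, -0.003]
force: [0.9, -0.3, -0.3]
grip_width: 0.0855
```

Run:
```python
from h import *
s=sensors.sense();print(s['ee_pos'],s['force'])
save('wrist','w8.png');save('side','s8.png')
a=cv2.imread('pics/w8.png')[100:380,140:420];  im=cv2.imread('pics/s8.png')[120:240,200:320]; cv2.imwrite('pics/c15.png',np.hstack([cv2.resize(im,(400,400)),cv2.resize(a,(400,400))]))
W=cam('wrist'); print(proj(W,[[.557,.148,.092],[.557,.148,0]]))
```

```text
[0.55753281 0.1469868  0.12842822] [ 0.90116731 -0.31696253 -0.27399964]
[[276.03874623 223.0673267 ]
 [276.90980226 191.61152535]]
```

View pics/c15.png

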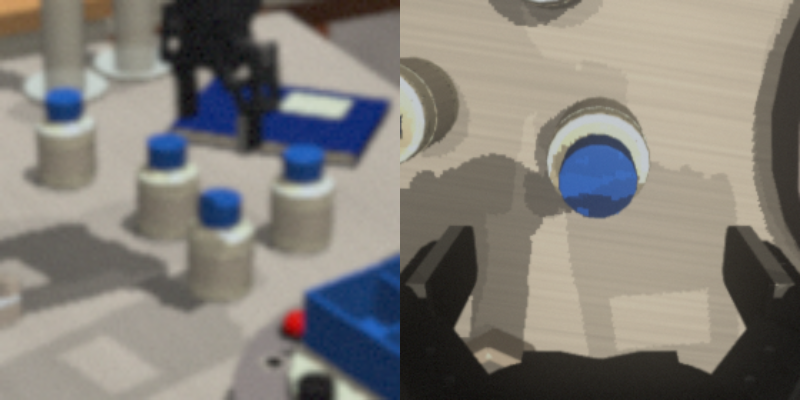

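jog_arm(
  motion=[
    [[0,0,0,0,0,-0.03,0],[0,0,0,0,0,-0.025,0],[0,0,0,0,0,-0.017,0],[0,0,0,0,0,0,0.3],[0,0,0,0,0,0,1]],
  ],
  grip_force=40,
)

```text
t: 11.13
ee_pos: [0.5569, 0.1453, 0.0578]
eef_rot: [2.386, -2.044, -0.0]
force: [-0.1, -0.3, 0.4]
grip_width: 0.0638
```

jog_arm(
  motion=[
    [[0,0,0,0,0,0,1],[0,0,0,0,0,0,1],[0,0,0,0,0,0,1],[0,0,0,0,0,0,1],[0,0,0,0,0,0,1]],
  ],
)

```text
t: 11.55
ee_pos: [0.5582, 0.1462, 0.0592]
eef_rot: [-2.384, 2.041, -0.004]
force: [-1.7, 0.6, 6.9]
grip_width: 0.0381
```

Run:
```python
from h import *
s=sensors.sense();print(s['ee_pos'],s['force'])
save('wrist','w9.png');save('side','s9.png')
a=cv2.imread('pics/w9.png')[100:380,140:420];  im=cv2.imread('pics/s9.png')[120:240,200:320]; cv2.imwrite('pics/c16.png',np.hstack([cv2.resize(im,(400,400)),cv2.resize(a,(400,400))]))
```

```text
[0.55821883 0.14619777 0.05922282] [-1.67916501  0.62296877  6.92979852]
```

View pics/c16.png

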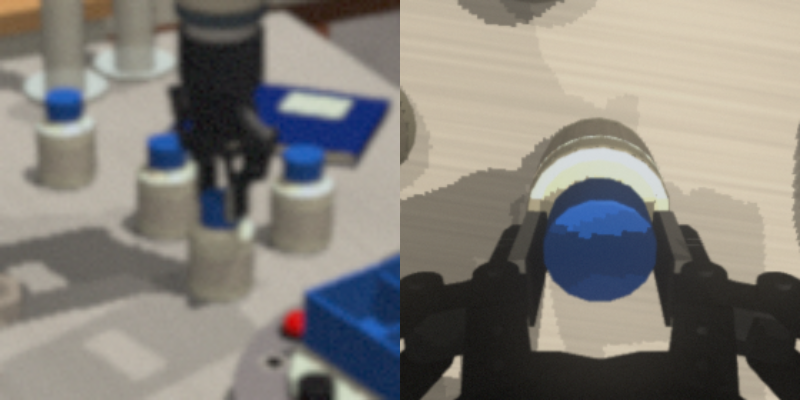

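jog_arm(
  motion=[
    [[0,0,0,0,0,0.02,1],[0,0,0,0,0,0.035,1],[0,0,0,0,0,0.04,1],[0,0,0,0,0,0.04,1],[0,0,0,0,0,0.03,1]],
  ],
  grip_force=60,
)

```text
t: 12.07
ee_pos: [0.5572, 0.1459, 0.2261]
eef_rot: [-2.384, 2.041, -0.003]
force: [1.1, -0.4, -1.4]
grip_width: 0.0377
```

jog_arm(
  motion=[
    [[0,0,0,0.0112,-0.0368,0,1],[0,0,0,0.0112,-0.0368,0,1],[0,0,0,0.0112,-0.0368,0,1],[0,0,0,0.0112,-0.0368,0,1],[0,0,0,0.0112,-0.0368,0,1]],
  ],
)

```text
t: 12.48
ee_pos: [0.6126, -0.0399, 0.223]
eef_rot: [-2.387, 2.042, -0.001]
force: [0.6, 0.4, -1.6]
grip_width: 0.0376
```

jog_arm(
  motion=[
    [[0,0,0,0.0112,-0.0368,0,1],[0,0,0,0.0112,-0.0368,0,1],[0,0,0,0.0112,-0.0368,0,1],[0,0,0,0.0112,-0.0368,0,1],[0,0,0,0.0112,-0.0368,0,1]],
  ],
)

```text
t: 12.9
ee_pos: [0.6685, -0.2241, 0.2227]
eef_rot: [-2.386, 2.043, -0.001]
force: [1.0, -0.9, -1.3]
grip_width: 0.0371
```

Run:
```python
from h import *
s=sensors.sense();print(s['ee_pos'],s['eef_rot'],s['force'],s['grip_width'])
save('wrist','w10.png');save('side','s10.png')
a=cv2.imread('pics/w10.png')[100:380,140:420];  im=cv2.imread('pics/s10.png')[130:270,270:410]; cv2.imwrite('pics/c17.png',np.hstack([cv2.resize(im,(400,400)),cv2.resize(a,(400,400))]))
```

```text
[ 0.66846135 -0.22411522  0.22274663] [-2.38634084e+00  2.04308341e+00 -5.97378433e-04] [ 0.97879757 -0.91815778 -1.29303662] 0.0371136641432872
```

View pics/c17.png

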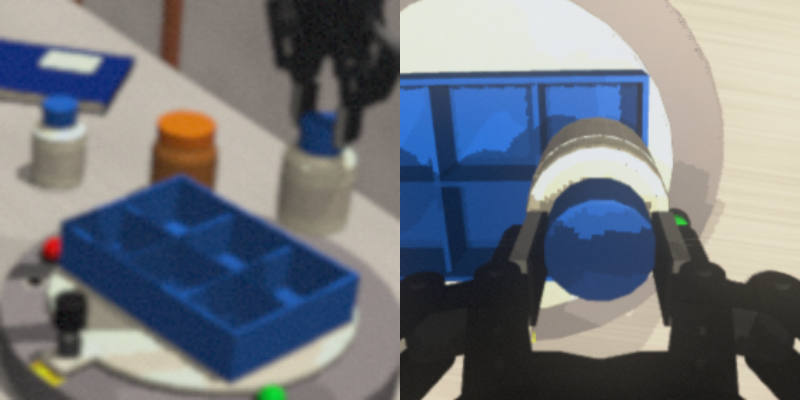

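jog_arm(
  motion=[
    [[0,0,0,0.0015,0.002,-0.03,1],[0,0,0,0,0,-0.03,1],[0,0,0,0,0,-0.02,1],[0,0,0,0,0,-0.014,1],[0,0,0,0,0,-0.006,1]],
  ],
)

```text
t: 13.42
ee_pos: [0.6687, -0.2193, 0.1199]
eef_rot: [2.386, -2.042, -0.005]
force: [0.8, -0.9, -2.4]
grip_width: 0.038
```

Run:
```python
from h import *
s=sensors.sense();print(s['ee_pos'],s['eef_rot'],s['force'],s['grip_width'])
save('wrist','w11.png');save('side','s11.png')
a=cv2.imread('pics/w11.png')[100:380,140:420];  im=cv2.imread('pics/s11.png')[130:270,270:410]; cv2.imwrite('pics/c18.png',np.hstack([cv2.resize(im,(400,400)),cv2.resize(a,(400,400))]))
```

```text
[ 0.66868076 -0.21926982  0.11994191] [ 2.38605919 -2.04192284 -0.0047264 ] [ 0.78520011 -0.90680789 -2.36681541] 0.03795583226321848
```

View pics/c18.png

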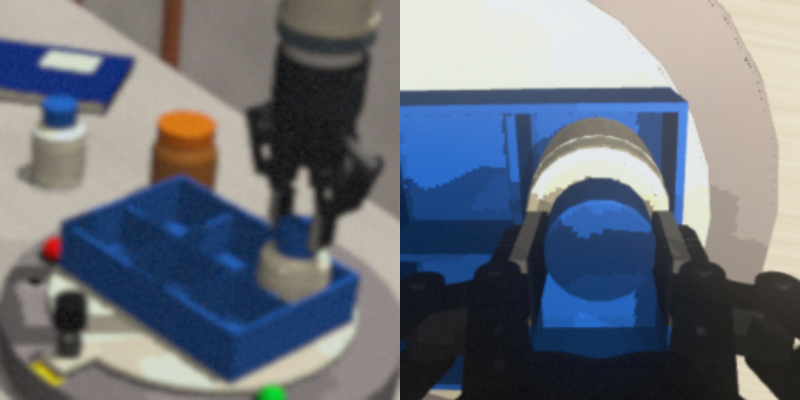

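In the cell; lowering the last 2 mm, then releasing and rising.

jog_arm(
  motion=[
    [[0,0,0,0,0,-0.002,1],[0,0,0,0,0,0,0.4],[0,0,0,0,0,0,0.4],[0,0,0,0,0,0,0.4],[0,0,0,0,0,0.025,0.4]],
  ],
)

```text
t: 13.93
ee_pos: [0.6674, -0.2193, 0.1413]
eef_rot: [2.385, -2.041, -0.01]
force: [0.7, -0.3, -0.1]
grip_width: 0.0512
```

jog_arm(
  motion=[
    [[0,0,0,0,0,0.04,0.2],[0,0,0,0,0,0.03,0],[0,0,0,0,0.041,0,0],[0,0,0,0,0.041,0,0],[0,0,0,0,0.041,0,0]],
  ],
)

```text
t: 14.35
ee_pos: [0.6705, -0.0967, 0.217]
eef_rot: [-2.383, 2.044, -0.004]
force: [0.4, -0.8, 0.1]
grip_width: 0.0855
```

Run:
```python
from h import *
s=sensors.sense();print(s['ee_pos'],s['force'],s['grip_width'])
bottles()
```

```text
[ 0.67052587 -0.09673855  0.21695027] [ 0.44803947 -0.81977785  0.05641174] 0.08548224943275051
top [347.5 145.5] 59 [ 0.7003 -0.1671] start [ 0.7169 -0.1758]
top [377.9 151.7] 54 [ 0.6817 -0.2423] start [ 0.6973 -0.2552]
top [204.7 164. ] 185 [0.666  0.1934] start [0.6807 0.2052]
top [172.8 205.4] 191 [0.5636 0.2748] start [0.5724 0.2913]
top [448.7 221.5] 148 [ 0.5006 -0.4058] start [ 0.5059 -0.4281]
top [115.7 225.8] 190 [0.5171 0.419 ] start [0.5233 0.4437]
top [ 22.2 288.8] 184 [0.3679 0.6534] start [0.3656 0.6913]
top [  2.5 310.3] 82 [0.3165 0.7019] start [0.3113 0.7426]
top [ 44.  331.1] 188 [0.2637 0.5955] start [0.2556 0.6302]
side [ 22.3 124.1] 149 [-0.0641  1.0166] start [-0.0678  1.2018]
side [132.3 133.5] 61 [0.297  0.7136] start [0.3262 0.8711]
side [218.6 150.8] 80 [0.5195 0.4238] start [0.569  0.5548]
side [249.7 164.7] 93 [0.5664 0.2773] start [0.6202 0.395 ]
side [367.2 327. ] 204 [ 0.4593 -0.4816] start [ 0.5033 -0.4332]
```

View pics/_side.png

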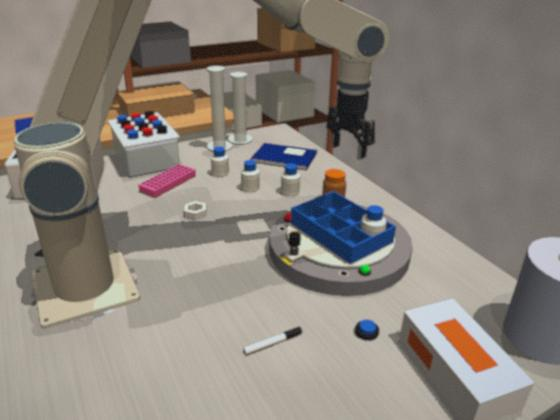

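jog_arm(
  motion=[
    [[0,0,0,0,0.041,0,0],[0,0,0,0,0.041,0,0],[0,0,0,0,0.041,0,0],[0,0,0,0,0.041,0,0],[0,0,0,0,0.041,0,0]],
  ],
)

```text
t: 14.87
ee_pos: [0.6703, 0.1091, 0.2158]
eef_rot: [-2.385, 2.043, -0.002]
force: [1.2, -0.1, -0.2]
grip_width: 0.0859
```

jog_arm(
  motion=[
    [[0,0,0,-0.001,0.041,0,0],[0,0,0,-0.001,0.035,0,0],[0,0,0,-0.001,0.003,-0.025,0],[0,0,0,0,0,-0.035,0],[0,0,0,0,0,-0.025,0]],
  ],
)

```text
t: 15.28
ee_pos: [0.667, 0.1877, 0.129]
eef_rot: [-2.388, 2.04, -0.001]
force: [-0.6, -0.9, -1.9]
grip_width: 0.0853
```

```bash
cat >> h.py <<'E'
def look(k,b):
    s=sensors.sense();print(s['ee_pos'].round(4),s['force'].round(1),s['grip_width'])
    W=cam('wrist'); w=save('wrist',f'w{k}.png');
    for r in nets.regions_of('wrist','bottle1')[:2]: print('net',r['score'],r['box'])
    si=save('side',f's{k}.png')
    if b is not None:
        u,v=proj(W,[[*b,.092]])[0]; print('pred cap',u,v)
        hsv=cv2.cvtColor(w,cv2.COLOR_RGB2HSV); m=cv2.inRange(hsv,(100,110,60),(125,255,255)); n,l,st,ce=cv2.connectedComponentsWithStats(m)
        for i in range(1,n):
            if st[i][4]>500: print('blob',ce[i].round(1),st[i], atz(W,[ce[i]],.088)[0].round(4))
        x,y=proj(cam('side'),[[*b,.08]])[0].astype(int); x=min(max(x,70),490);y=min(max(y,70),350)
    else: x,y=340,210
    cv2.imwrite(f'pics/z{k}.png',np.hstack([cv2.resize(cv2.cvtColor(si,cv2.COLOR_RGB2BGR)[y-70:y+70,x-70:x+70],(400,400)),cv2.resize(cv2.cvtColor(w,cv2.COLOR_RGB2BGR)[100:380,140:420],(400,400))]))
E
python3 -c "
from h import *
look('12',(.6665,.1935))"
```

```text
[0.667  0.1877 0.129 ] [-0.6 -0.9 -1.9] 0.08529705443816431
net 0.92 [0.5, 267.5, 82.1, 364.8]
net 0.76 [137.3, 248.8, 209.8, 327.5]
pred cap 271.3503031880259 226.65004054183214
blob [64.6 67.8] [    0     0   165   177 16340] [0.7519 0.3423 0.088 ]
blob [270.5 223.1] [ 244  198   54   52 2189] [0.6677 0.1944 0.088 ]
blob [552.6 337.6] [541 296  19  70 708] [ 0.5994 -0.0674  0.088 ]
blob [ 12.2 334.1] [   0  312   31   49 1133] [0.5301 0.4028 0.088 ]
```

View pics/z12.png

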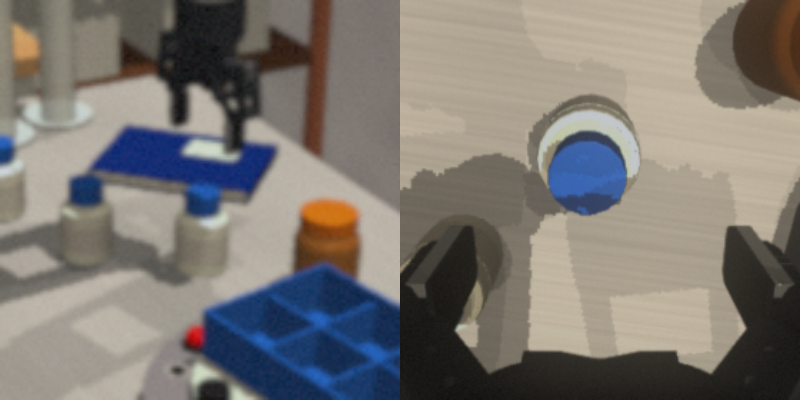

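jog_arm(
  motion=[
    [[0,0,0,0.0005,0.005,-0.03,0],[0,0,0,0,0,-0.025,0],[0,0,0,0,0,-0.014,0],[0,0,0,0,0,0,0.3],[0,0,0,0,0,0,1]],
  ],
  grip_force=50,
)

```text
t: 15.85
ee_pos: [0.6683, 0.1916, 0.0621]
eef_rot: [-2.386, 2.043, -0.001]
force: [0.7, 0.4, 0.4]
grip_width: 0.0643
```

jog_arm(
  motion=[
    [[0,0,0,0,0,0,1],[0,0,0,0,0,0,1],[0,0,0,0,0,0,1],[0,0,0,0,0,0,1],[0,0,0,0,0,0,1]],
  ],
)

```text
t: 16.27
ee_pos: [0.6693, 0.1923, 0.0636]
eef_rot: [-2.384, 2.041, -0.004]
force: [-0.5, 0.1, 7.2]
grip_width: 0.0376
```

jog_arm(
  motion=[
    [[0,0,0,0,0,0.02,1],[0,0,0,0,0,0.035,1],[0,0,0,0,0,0.04,1],[0,0,0,0,0,0.04,1],[0,0,0,0,0,0.03,1]],
  ],
)

```text
t: 16.68
ee_pos: [0.6683, 0.192, 0.2304]
eef_rot: [-2.384, 2.041, -0.003]
force: [1.0, -0.1, -1.0]
grip_width: 0.0376
```

jog_arm(
  motion=[
    [[0,0,0,-0.0029,-0.0382,0,1],[0,0,0,-0.0029,-0.0382,0,1],[0,0,0,-0.0029,-0.0382,0,1],[0,0,0,-0.0029,-0.0382,0,1],[0,0,0,-0.0029,-0.0382,0,1]],
  ],
)

```text
t: 17.1
ee_pos: [0.6525, -0.0008, 0.2269]
eef_rot: [-2.387, 2.042, -0.001]
force: [0.5, -0.7, -2.5]
grip_width: 0.0371
```

jog_arm(
  motion=[
    [[0,0,0,-0.0029,-0.0382,0,1],[0,0,0,-0.0029,-0.0382,0,1],[0,0,0,0,0,0,1],[0,0,0,0,0,0,1]],
  ],
)

```text
t: 17.43
ee_pos: [0.6469, -0.0779, 0.2266]
eef_rot: [-2.382, 2.047, -0.001]
force: [-0.4, 0.5, -2.2]
grip_width: 0.0373
```

```bash
python3 -c "
from h import *
look('13',None)"
```

```text
[ 0.6469 -0.0779  0.2266] [-0.4  0.5 -2.2] 0.03731100521204781
net 0.69 [228.8, 183.6, 325.5, 309.4]
net 0.67 [386.0, 160.0, 470.6, 230.4]
```

View pics/z13.png

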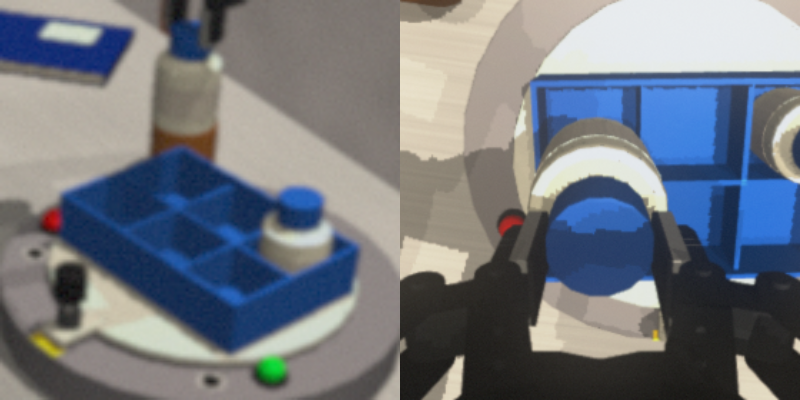

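Bottle hangs upright above the far-left cell. Lower with a small +y correction.

jog_arm(
  motion=[
    [[0,0,0,0.001,0.002,-0.03,1],[0,0,0,0,0,-0.03,1],[0,0,0,0,0,-0.025,1],[0,0,0,0,0,-0.014,1],[0,0,0,0,0,-0.004,1]],
  ],
)

```text
t: 18.0
ee_pos: [0.648, -0.0704, 0.1223]
eef_rot: [-2.387, 2.041, 0.005]
force: [-9.0, 8.0, 25.4]
grip_width: 0.0374
```

jog_arm(
  motion=[
    [[0,0,0,0,0,-0.002,1],[0,0,0,0,0,0,1]],
  ],
)

```text
t: 18.17
ee_pos: [0.6489, -0.0712, 0.1225]
eef_rot: [-2.387, 2.04, 0.0]
force: [-1.7, 3.1, 4.2]
grip_width: 0.0376
```

```bash
python3 -c "
from h import *
look('14',None)"
```

```text
[ 0.6489 -0.0712  0.1225] [-1.7  3.1  4.2] 0.037590385562746874
net 0.97 [232.2, 183.6, 329.2, 308.6]
net 0.97 [445.6, 182.7, 559.0, 308.2]
```

View pics/z14.png

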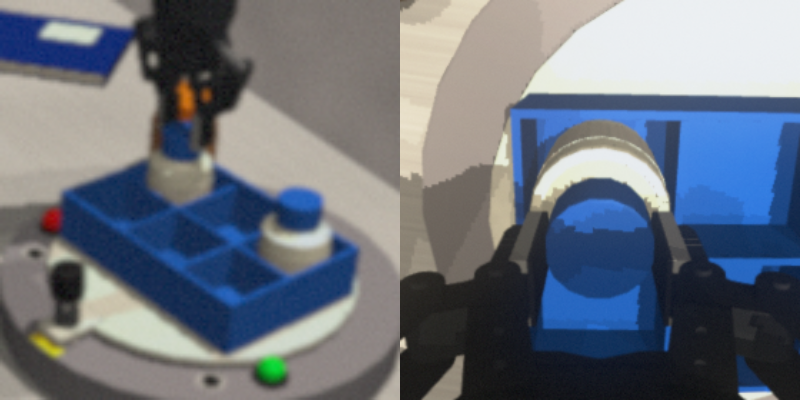

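jog_arm(
  motion=[
    [[0,0,0,0,0,0,0.4],[0,0,0,0,0,0,0.4],[0,0,0,0,0,0,0.4],[0,0,0,0,0,0.025,0.4],[0,0,0,0,0,0.04,0.2]],
  ],
)

```text
t: 18.73
ee_pos: [0.6452, -0.0733, 0.1821]
eef_rot: [2.383, -2.04, -0.011]
force: [0.1, -1.0, 0.8]
grip_width: 0.0619
```

jog_arm(
  motion=[
    [[0,0,0,0,0,0.03,0],[0,0,0,-0.0091,0.0386,0,0],[0,0,0,-0.0091,0.0386,0,0],[0,0,0,-0.0091,0.0386,0,0],[0,0,0,-0.0091,0.0386,0,0]],
  ],
)

```text
t: 19.15
ee_pos: [0.6115, 0.0819, 0.2163]
eef_rot: [-2.385, 2.044, -0.001]
force: [0.0, 0.0, -0.4]
grip_width: 0.0852
```

Run:
```python
from h import *
s=sensors.sense();print(s['ee_pos'],s['force'],s['grip_width'])
bottles()
```

```text
[0.6115048  0.0819305  0.21632652] [ 0.04915295  0.03127452 -0.43104645] 0.08521913223830885
top [311.9 163.7] 208 [ 0.6571 -0.076 ] start [ 0.6712 -0.0795]
top [172.8 205.5] 189 [0.5633 0.2749] start [0.5722 0.2914]
top [448.6 221.5] 150 [ 0.5005 -0.4056] start [ 0.5058 -0.4279]
top [115.5 225.9] 185 [0.517  0.4194] start [0.5232 0.4441]
top [ 22.2 288.8] 183 [0.3679 0.6533] start [0.3657 0.6912]
top [  2.5 310.3] 82 [0.3165 0.7019] start [0.3113 0.7426]
top [ 44.  331.1] 188 [0.2637 0.5955] start [0.2556 0.6302]
side [132.2 133.5] 62 [0.297  0.7142] start [0.3262 0.8718]
side [218.7 150.8] 81 [0.5194 0.4233] start [0.5689 0.5543]
side [249.8 164.7] 92 [0.5666 0.2775] start [0.6204 0.3952]
side [333.3 188.9] 157 [0.7128 0.0198] start [0.78  0.114]
side [367.4 326.9] 206 [ 0.4596 -0.4817] start [ 0.5036 -0.4333]
```

View pics/_top.png

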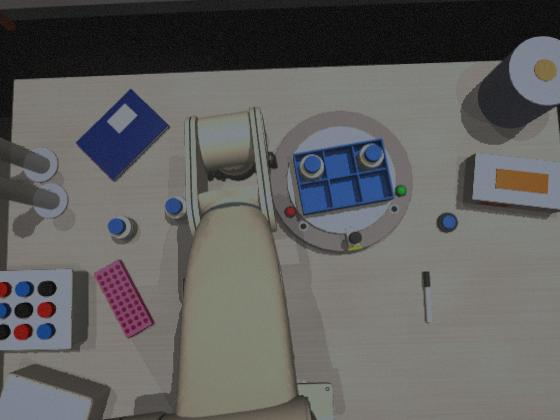

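jog_arm(
  motion=[
    [[0,0,0,-0.0091,0.0384,0,0],[0,0,0,-0.0091,0.0384,0,0],[0,0,0,-0.0091,0.0384,0,0],[0,0,0,-0.0091,0.0384,0,0],[0,0,0,-0.0091,0.0384,0,0]],
  ],
)

```text
t: 19.67
ee_pos: [0.5662, 0.2739, 0.2161]
eef_rot: [-2.386, 2.044, -0.001]
force: [1.3, 1.2, -0.5]
grip_width: 0.0855
```

jog_arm(
  motion=[
    [[0,0,0,0,0,-0.03,0],[0,0,0,0,0,-0.035,0],[0,0,0,0,0,-0.02,0],[0,0,0,0,0,0,0]],
  ],
)

```text
t: 20.0
ee_pos: [0.5635, 0.2713, 0.1262]
eef_rot: [2.381, -2.038, -0.005]
force: [-0.7, -0.7, -0.6]
grip_width: 0.0855
```

```bash
python3 -c "
from h import *
look('15',(.565,.276))"
```

```text
[0.5635 0.2713 0.1262] [-0.7 -0.7 -0.6] 0.08553555659210804
net 0.93 [237.4, 164.4, 312.0, 248.8]
net 0.79 [48.4, 193.3, 157.2, 283.8]
pred cap 273.20962167930026 225.26686622789208
blob [93.7 24.6] [  28    0  141   74 5344] [0.6754 0.4039 0.088 ]
blob [273.3 223.5] [ 246  198   56   52 2225] [0.5649 0.276  0.088 ]
blob [ 76.3 250.5] [  48  224   61   53 2196] [0.5206 0.4192 0.088 ]
```

View pics/z15.png

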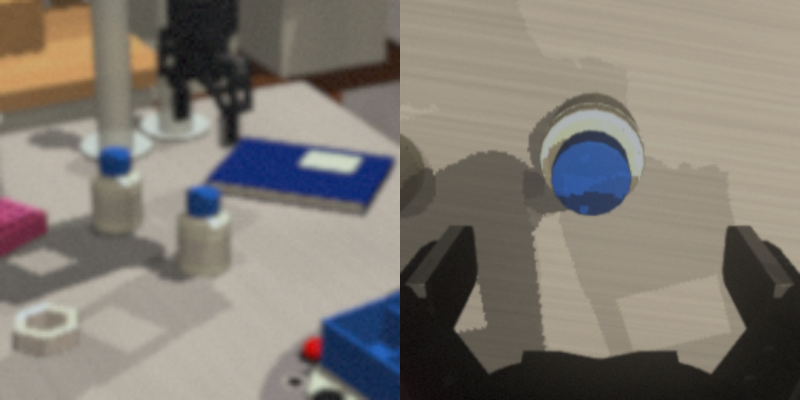

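jog_arm(
  motion=[
    [[0,0,0,0.001,0.003,-0.03,0],[0,0,0,0,0,-0.022,0],[0,0,0,0,0,-0.014,0],[0,0,0,0,0,0,0.3],[0,0,0,0,0,0,1]],
  ],
)

```text
t: 20.57
ee_pos: [0.5679, 0.2758, 0.0657]
eef_rot: [-2.386, 2.043, -0.0]
force: [0.3, 0.0, 0.6]
grip_width: 0.0641
```

jog_arm(
  motion=[
    [[0,0,0,0,0,0,1],[0,0,0,0,0,0,1],[0,0,0,0,0,0,1],[0,0,0,0,0,0,1],[0,0,0,0,0,0,1]],
  ],
)

```text
t: 20.98
ee_pos: [0.5686, 0.2765, 0.0672]
eef_rot: [-2.384, 2.041, -0.002]
force: [-0.7, 0.2, 5.8]
grip_width: 0.0368
```

jog_arm(
  motion=[
    [[0,0,0,0,0,0.02,1],[0,0,0,0,0,0.035,1],[0,0,0,0,0,0.04,1],[0,0,0,0,0,0.04,1],[0,0,0,0,0,0.035,1]],
  ],
)

```text
t: 21.4
ee_pos: [0.5676, 0.276, 0.2386]
eef_rot: [-2.385, 2.041, -0.002]
force: [1.5, 0.3, -1.1]
grip_width: 0.0371
```

jog_arm(
  motion=[
    [[0,0,0,0.0023,-0.0391,0,1],[0,0,0,0.0023,-0.0391,0,1],[0,0,0,0.0023,-0.0391,0,1],[0,0,0,0.0023,-0.0391,0,1],[0,0,0,0.0023,-0.0391,0,1]],
  ],
)

```text
t: 21.82
ee_pos: [0.5787, 0.0787, 0.2362]
eef_rot: [-2.386, 2.041, -0.002]
force: [0.5, -0.3, -0.5]
grip_width: 0.0367
```

jog_arm(
  motion=[
    [[0,0,0,0.0023,-0.0391,0,1],[0,0,0,0.0023,-0.0391,0,1],[0,0,0,0.0023,-0.0391,0,1],[0,0,0,0.0023,-0.0391,0,1],[0,0,0,0.0023,-0.0391,0,1]],
  ],
)

```text
t: 22.23
ee_pos: [0.5902, -0.1172, 0.2361]
eef_rot: [-2.386, 2.042, -0.002]
force: [0.9, 0.8, -2.4]
grip_width: 0.0369
```

jog_arm(
  motion=[
    [[0,0,0,0.0023,-0.0391,0,1],[0,0,0,0.0023,-0.0391,0,1],[0,0,0,0.0023,-0.0391,0,1],[0,0,0,0,0,0,1],[0,0,0,0,0,0,1]],
  ],
)

```text
t: 22.65
ee_pos: [0.597, -0.2347, 0.2356]
eef_rot: [-2.383, 2.047, -0.002]
force: [-0.1, 0.7, -2.1]
grip_width: 0.0369
```

```bash
python3 -c "
from h import *
look('16',None)"
```

```text
[ 0.597  -0.2347  0.2356] [-0.1  0.7 -2.1] 0.036872225517627616
net 0.89 [230.5, 184.5, 326.9, 303.8]
net 0.87 [69.8, 87.7, 159.5, 155.5]
```

View pics/z16.png

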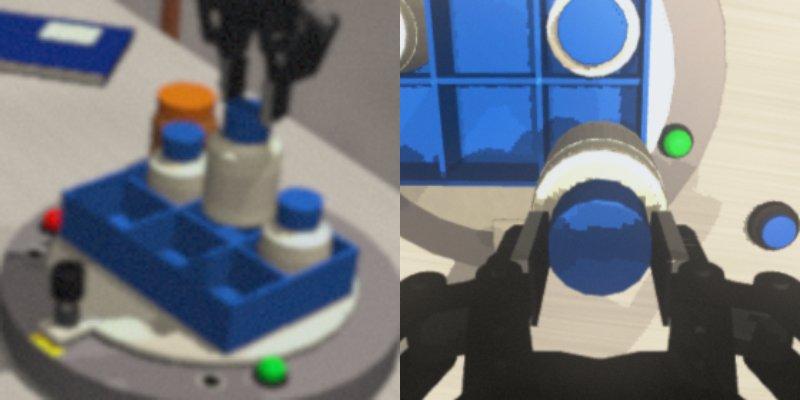

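jog_arm(
  motion=[
    [[0,0,0,0.0005,0.001,-0.03,1],[0,0,0,0,0,-0.03,1],[0,0,0,0,0,-0.025,1],[0,0,0,0,0,-0.014,1],[0,0,0,0,0,-0.005,1]],
  ],
)

```text
t: 23.22
ee_pos: [0.5965, -0.2291, 0.1285]
eef_rot: [2.388, -2.04, -0.006]
force: [-0.2, 0.3, -1.2]
grip_width: 0.037
```

jog_arm(
  motion=[
    [[0,0,0,0,0,-0.003,1],[0,0,0,0,0,0,1]],
  ],
)

```text
t: 23.38
ee_pos: [0.5981, -0.2306, 0.1284]
eef_rot: [-2.388, 2.041, -0.0]
force: [-0.7, 0.1, -2.0]
grip_width: 0.0368
```

```bash
python3 -c "
from h import *
look('17',None)"
```

```text
[ 0.5981 -0.2306  0.1284] [-0.7  0.1 -2. ] 0.03682656230787629
net 0.95 [226.0, 62.8, 332.7, 176.7]
net 0.81 [3.0, 70.5, 102.0, 177.8]
```

View pics/z17.png

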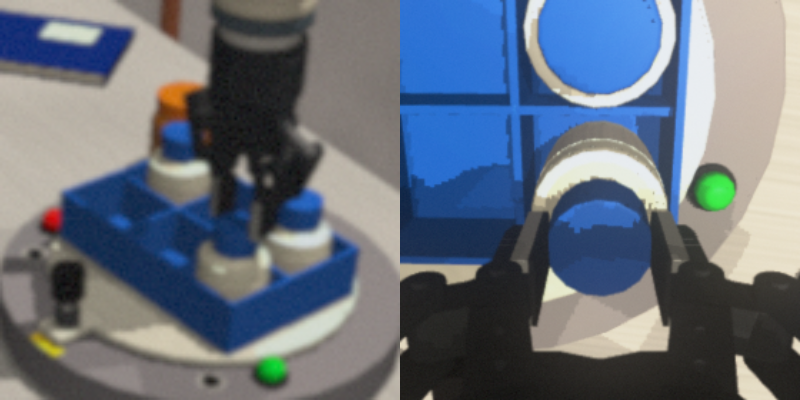

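jog_arm(
  motion=[
    [[0,0,0,0,0,-0.003,1],[0,0,0,0,0,0,1],[0,0,0,0,0,0,0.4],[0,0,0,0,0,0,0.4],[0,0,0,0,0,0,0.4]],
  ],
)

```text
t: 23.95
ee_pos: [0.5978, -0.2316, 0.1252]
eef_rot: [-2.386, 2.043, -0.001]
force: [0.2, 0.2, -0.5]
grip_width: 0.0513
```

jog_arm(
  motion=[
    [[0,0,0,0,0,0.025,0.4],[0,0,0,0,0,0.035,0.4],[0,0,0,0,0,0.035,0],[0,0,0,-0.0048,0.0392,0,0],[0,0,0,-0.0048,0.0392,0,0]],
  ],
)

```text
t: 24.37
ee_pos: [0.5897, -0.1543, 0.2227]
eef_rot: [-2.381, 2.046, -0.008]
force: [0.2, 0.9, -0.2]
grip_width: 0.0842
```

jog_arm(
  motion=[
    [[0,0,0,-0.0048,0.0392,0,0],[0,0,0,-0.0048,0.0392,0,0],[0,0,0,-0.0048,0.0392,0,0],[0,0,0,-0.0048,0.0392,0,0],[0,0,0,-0.0048,0.0392,0,0]],
  ],
)

```text
t: 24.78
ee_pos: [0.5635, 0.0445, 0.22]
eef_rot: [-2.386, 2.043, -0.0]
force: [0.4, 0.3, -0.1]
grip_width: 0.0858
```

Run:
```python
from h import *
s=sensors.sense();print(s['ee_pos'],s['force'],s['grip_width'])
bottles()
```

```text
[0.56348747 0.04454132 0.22002217] [ 0.38507738  0.33403152 -0.07939711] 0.08579574992329404
top [311.8 163.8] 208 [ 0.6566 -0.0757] start [ 0.6707 -0.0792]
top [380.1 182.6] 216 [ 0.603  -0.2433] start [ 0.6142 -0.2564]
top [448.7 221.6] 150 [ 0.5005 -0.4058] start [ 0.5057 -0.428 ]
top [115.7 225.9] 189 [0.5171 0.4189] start [0.5233 0.4436]
top [ 22.1 288.8] 183 [0.368  0.6534] start [0.3657 0.6914]
top [  2.4 310.5] 80 [0.3161 0.7019] start [0.3109 0.7427]
top [ 44.  331.1] 187 [0.2638 0.5955] start [0.2556 0.6302]
side [132.3 133.5] 61 [0.297  0.7136] start [0.3262 0.8711]
side [218.6 150.8] 81 [0.5192 0.4234] start [0.5686 0.5545]
side [333.2 189. ] 157 [0.7125 0.0198] start [0.7796 0.114 ]
side [367.3 326.9] 207 [ 0.4594 -0.4816] start [ 0.5034 -0.4332]
```

View pics/_side.png

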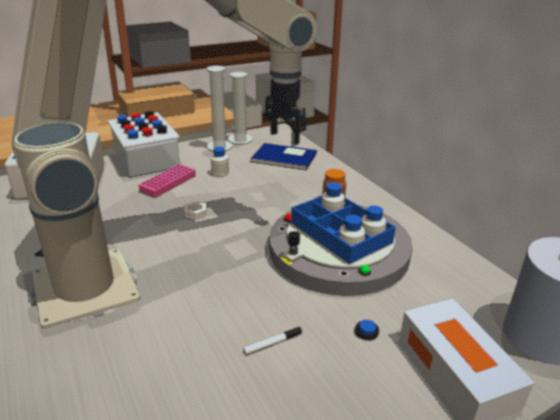

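jog_arm(
  motion=[
    [[0,0,0,-0.0045,0.0375,0,0],[0,0,0,-0.0045,0.0375,0,0],[0,0,0,-0.0045,0.0375,0,0],[0,0,0,-0.0045,0.0375,0,0],[0,0,0,-0.0045,0.0375,0,0]],
  ],
)

```text
t: 25.3
ee_pos: [0.5414, 0.2315, 0.22]
eef_rot: [-2.386, 2.044, -0.0]
force: [0.7, -0.6, 0.9]
grip_width: 0.0851
```

jog_arm(
  motion=[
    [[0,0,0,-0.0045,0.0375,0,0],[0,0,0,-0.0045,0.0375,0,0],[0,0,0,-0.0045,0.0375,0,0],[0,0,0,-0.0045,0.0375,0,0],[0,0,0,-0.0045,0.0375,0,0]],
  ],
)

```text
t: 25.72
ee_pos: [0.519, 0.4191, 0.2198]
eef_rot: [2.386, -2.043, 0.0]
force: [1.2, -0.2, 1.0]
grip_width: 0.0853
```

jog_arm(
  motion=[
    [[0,0,0,0,0,-0.03,0],[0,0,0,0,0,-0.035,0],[0,0,0,0,0,-0.025,0],[0,0,0,0,0,0,0]],
  ],
)

```text
t: 26.05
ee_pos: [0.5161, 0.4152, 0.1239]
eef_rot: [2.379, -2.036, -0.003]
force: [-0.8, -0.3, 0.3]
grip_width: 0.0857
```

```bash
python3 -c "
from h import *
look('18',(.518,.421))"
```

```text
[0.5161 0.4152 0.1239] [-0.8 -0.3  0.3] 0.08565019113171327
net 0.86 [238.0, 164.8, 311.9, 252.3]
pred cap 271.5043570528543 225.61860064889976
blob [264.6  12.4] [ 231    0   76   38 1501] [0.6476 0.4445 0.088 ]
blob [271.9 222.8] [ 245  197   55   53 2232] [0.5187 0.4209 0.088 ]
```

View pics/z18.png

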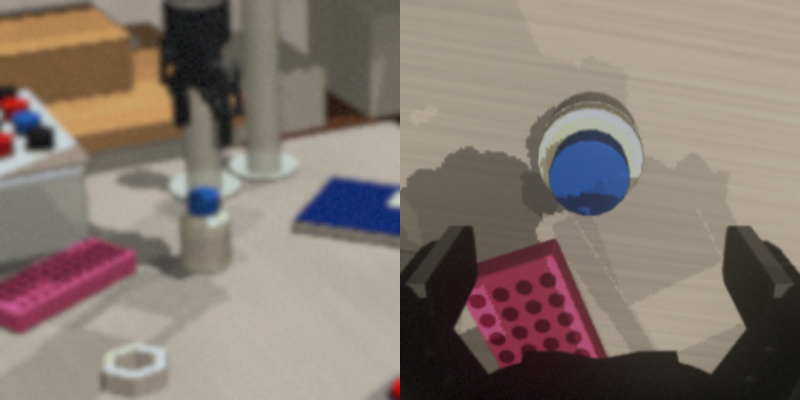

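jog_arm(
  motion=[
    [[0,0,0,0.0005,0.001,-0.03,0],[0,0,0,0,0,-0.022,0],[0,0,0,0,0,-0.012,0],[0,0,0,0,0,0,0.3],[0,0,0,0,0,0,1]],
  ],
)

```text
t: 26.62
ee_pos: [0.5204, 0.4192, 0.0672]
eef_rot: [-2.385, 2.043, -0.0]
force: [1.2, 0.4, 0.5]
grip_width: 0.0637
```

jog_arm(
  motion=[
    [[0,0,0,0,0,0,1],[0,0,0,0,0,0,1],[0,0,0,0,0,0,1],[0,0,0,0,0,0,1],[0,0,0,0,0,0,1]],
  ],
)

```text
t: 27.03
ee_pos: [0.5209, 0.4201, 0.0684]
eef_rot: [-2.384, 2.04, -0.001]
force: [0.0, 0.2, 4.6]
grip_width: 0.0365
```

jog_arm(
  motion=[
    [[0,0,0,0,0,0.02,1],[0,0,0,0,0,0.035,1],[0,0,0,0,0,0.04,1],[0,0,0,0,0,0.04,1],[0,0,0,0,0,0.035,1]],
  ],
)

```text
t: 27.45
ee_pos: [0.5199, 0.4192, 0.2397]
eef_rot: [-2.385, 2.041, -0.001]
force: [0.5, 0.3, -1.4]
grip_width: 0.0366
```

jog_arm(
  motion=[
    [[0,0,0,0.0042,-0.0388,0,1],[0,0,0,0.0042,-0.0388,0,1],[0,0,0,0.0042,-0.0388,0,1],[0,0,0,0.0042,-0.0388,0,1],[0,0,0,0.0042,-0.0388,0,1]],
  ],
)

```text
t: 27.87
ee_pos: [0.5405, 0.2234, 0.2372]
eef_rot: [-2.386, 2.041, -0.001]
force: [0.1, -0.6, -1.3]
grip_width: 0.0366
```

jog_arm(
  motion=[
    [[0,0,0,0.0042,-0.0388,0,1],[0,0,0,0.0042,-0.0388,0,1],[0,0,0,0.0042,-0.0388,0,1],[0,0,0,0.0042,-0.0388,0,1],[0,0,0,0.0042,-0.0388,0,1]],
  ],
)

```text
t: 28.28
ee_pos: [0.5617, 0.0291, 0.2371]
eef_rot: [-2.386, 2.042, -0.002]
force: [1.1, -1.6, -2.6]
grip_width: 0.0363
```

jog_arm(
  motion=[
    [[0,0,0,0.0042,-0.0388,0,1],[0,0,0,0.0042,-0.0388,0,1],[0,0,0,0.0042,-0.0388,0,1],[0,0,0,0,0,0,1],[0,0,0,0,0,0,1]],
  ],
)

```text
t: 28.7
ee_pos: [0.5743, -0.0875, 0.2368]
eef_rot: [-2.382, 2.047, -0.002]
force: [-0.2, 0.4, -2.0]
grip_width: 0.0368
```

```bash
python3 -c "
from h import *
look('19',None)"
```

```text
[ 0.5743 -0.0875  0.2368] [-0.2  0.4 -2. ] 0.03684942703374282
net 0.96 [243.3, 87.2, 309.2, 155.4]
net 0.92 [234.0, 184.3, 326.2, 306.5]
```

View pics/z19.png

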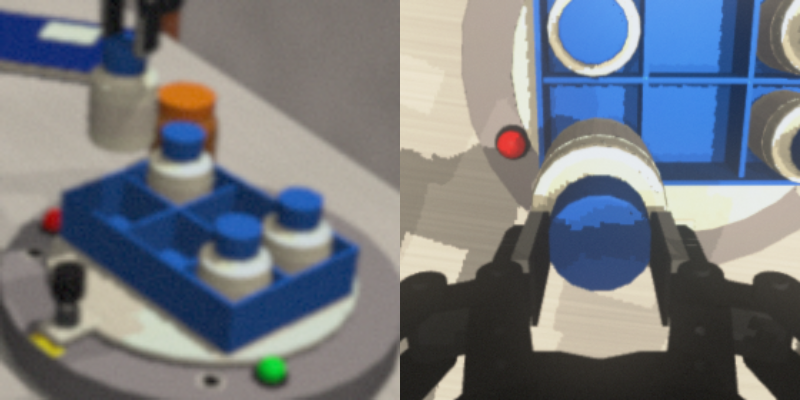

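jog_arm(
  motion=[
    [[0,0,0,0.0005,-0.001,-0.03,1],[0,0,0,0,0,-0.03,1],[0,0,0,0,0,-0.025,1],[0,0,0,0,0,-0.014,1],[0,0,0,0,0,-0.007,1]],
  ],
)

```text
t: 29.27
ee_pos: [0.5738, -0.0845, 0.1281]
eef_rot: [2.388, -2.04, -0.004]
force: [-0.9, 10.9, 45.1]
grip_width: 0.0365
```

jog_arm(
  motion=[
    [[0,0,0,0,0,-0.003,1],[0,0,0,0,0,0,1]],
  ],
)

```text
t: 29.43
ee_pos: [0.5757, -0.0846, 0.1287]
eef_rot: [-2.387, 2.04, -0.001]
force: [-1.6, 3.3, 4.8]
grip_width: 0.0368
```

```bash
python3 -c "
from h import *
look('20',None)"
```

```text
[ 0.5757 -0.0846  0.1287] [-1.6  3.3  4.8] 0.03681988472013106
net 0.78 [232.2, 186.3, 327.3, 307.4]
net 0.74 [435.8, 184.6, 560.0, 301.2]
```

View pics/z20.png

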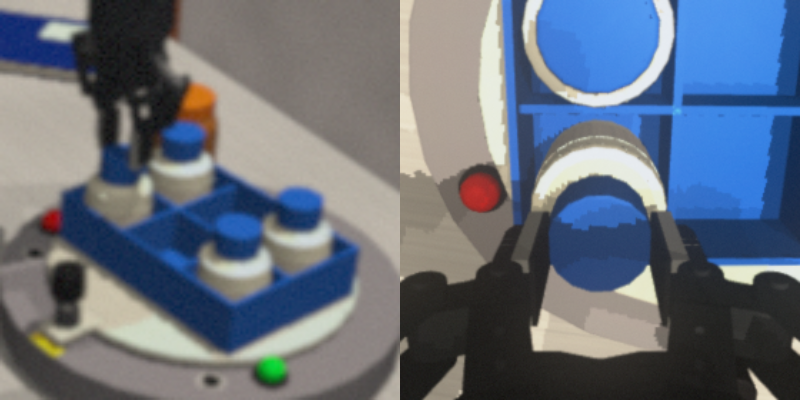

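jog_arm(
  motion=[
    [[0,0,0,0,0,0,0.4],[0,0,0,0,0,0,0.4],[0,0,0,0,0,0,0.4],[0,0,0,0,0,0.025,0.4],[0,0,0,0,0,0.035,0.3]],
  ],
)

```text
t: 30.0
ee_pos: [0.5723, -0.086, 0.1846]
eef_rot: [2.384, -2.04, -0.009]
force: [1.1, 0.2, 0.1]
grip_width: 0.0596
```

jog_arm(
  motion=[
    [[0,0,0,0,0,0.035,0.2],[0,0,0,-0.034,0,0,0],[0,0,0,-0.034,-0.01,0,0],[0,0,0,-0.034,-0.01,0,0],[0,0,0,0,0,0,0]],
  ],
)

```text
t: 30.42
ee_pos: [0.4666, -0.1067, 0.2213]
eef_rot: [2.384, -2.042, -0.006]
force: [-0.4, 1.0, -1.1]
grip_width: 0.0854
```

Run:
```python
from h import *
s=sensors.sense();print(s['ee_pos'],s['force'],s['grip_width'])
bottles()
T=cv2.imread('pics/_top.png');S=cv2.imread('pics/_side.png')
cv2.imwrite('pics/c21.png',np.hstack([cv2.resize(S[140:280,260:400],(400,400)),cv2.resize(T[110:250,270:410],(400,400))]))
```

```text
[ 0.46655196 -0.10672734  0.22131245] [-0.3744327   0.95333144 -1.07059446] 0.08540154526361617
top [311.8 163.8] 209 [ 0.6566 -0.0759] start [ 0.6707 -0.0794]
top [380.1 182.6] 211 [ 0.6031 -0.2434] start [ 0.6142 -0.2564]
top [314.  192.1] 70 [ 0.5848 -0.0785] start [ 0.5949 -0.0821]
top [448.6 221.6] 151 [ 0.5004 -0.4057] start [ 0.5057 -0.4279]
top [ 22.2 288.8] 184 [0.3679 0.6534] start [0.3656 0.6913]
top [  2.5 310.4] 81 [0.3163 0.7019] start [0.3111 0.7426]
top [ 44.  331.1] 188 [0.2637 0.5955] start [0.2556 0.6302]
side [ 21.2 124.8] 130 [-0.0681  1.0113] start [-0.0722  1.196 ]
side [132.3 133.5] 61 [0.297  0.7136] start [0.3262 0.8711]
side [280.1 154.2] 218 [0.6909 0.3056] start [0.7561 0.4259]
side [260.2 153.4] 101 [0.6346 0.3411] start [0.6946 0.4646]
side [307.5 157.3] 135 [0.7597 0.2433] start [0.8311 0.3579]
side [333.3 188.9] 156 [0.7129 0.0199] start [0.7801 0.1141]
side [312.2 197.1] 164 [0.6325 0.006 ] start [0.6923 0.0989]
side [367.3 326.9] 205 [ 0.4595 -0.4817] start [ 0.5035 -0.4333]
```

View pics/c21.png

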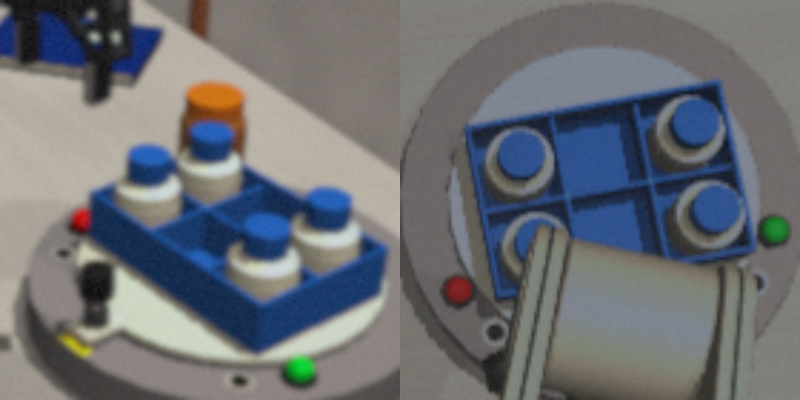

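View pics/_top.png

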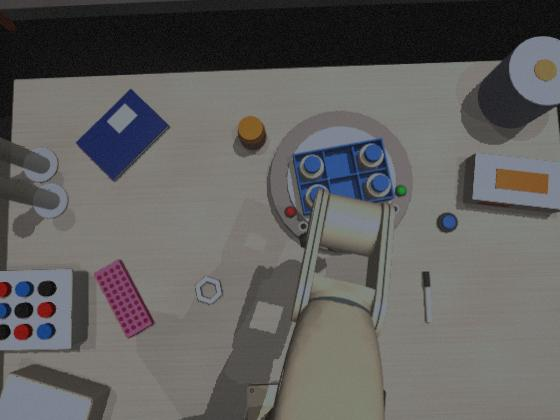

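jog_arm(
  motion=[
    [[0,0,0,0.003,-0.034,0,0],[0,0,0,0.002,-0.034,0,0],[0,0,0,0,0,-0.03,0],[0,0,0,0,0,-0.03,0],[0,0,0,0,0,0,0]],
  ],
)

```text
t: 30.93
ee_pos: [0.4758, -0.1739, 0.1575]
eef_rot: [2.384, -2.042, -0.011]
force: [-1.3, -0.3, -0.7]
grip_width: 0.0853
```

```bash
python3 -c "
from h import *
look('22',None);print(proj(cam('wrist'),[[.4683,-.1756,.113]]))"
```

```text
[ 0.4758 -0.1739  0.1575] [-1.3 -0.3 -0.7] 0.08532644719371961
net 0.85 [339.0, 9.4, 463.5, 112.3]
net 0.57 [106.5, 13.0, 222.5, 115.7]
[[278.92583597 234.70913012]]
```

View pics/z22.png

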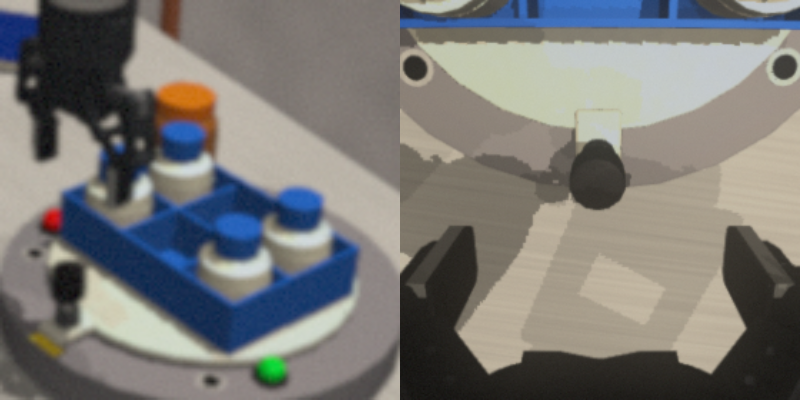

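jog_arm(
  motion=[
    [[0,0,0,-0.003,0,-0.03,0.2],[0,0,0,-0.001,0,-0.03,0.4],[0,0,0,0,0,-0.018,0.4],[0,0,0,0,0,0,0.4],[0,0,0,0,0,0,1]],
  ],
  grip_force=60,
)

```text
t: 31.5
ee_pos: [0.4748, -0.1745, 0.0849]
eef_rot: [-2.387, 2.042, -0.001]
force: [0.4, 0.5, 0.1]
grip_width: 0.0406
```

jog_arm(
  motion=[
    [[0,0,0,0,0,0,1],[0,0,0,0,0,0,1],[0,0,0,0,0,0,1],[0,0,0,0,0,0,1],[0,0,0,0,0,0,1]],
  ],
)

```text
t: 31.92
ee_pos: [0.4754, -0.175, 0.0861]
eef_rot: [-2.386, 2.042, -0.006]
force: [-0.3, 1.7, 9.2]
grip_width: 0.0271
```

```bash
python3 -c "
from h import *
look('23',None)"
```

```text
[ 0.4754 -0.175   0.0861] [-0.3  1.7  9.2] 0.027074564426571354
net 0.74 [1.6, 1.6, 196.3, 114.2]
net 0.63 [361.0, 0.1, 560.0, 105.9]
```

View pics/z23.png

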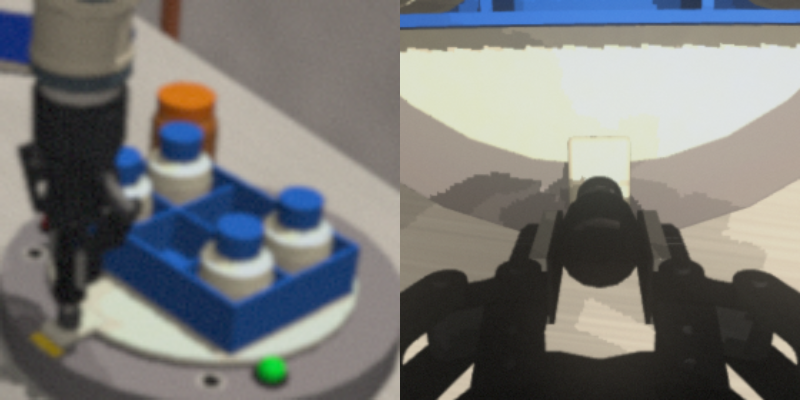

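jog_arm(
  motion=[
    [[0,0,0,0,0,0,0.4],[0,0,0,0,0,0,0.4],[0,0,0,-0.003,0,-0.009,0.4],[0,0,0,0,0,0,0.4],[0,0,0,0,0,0,1]],
  ],
)

```text
t: 32.48
ee_pos: [0.4699, -0.1742, 0.0743]
eef_rot: [2.386, -2.043, -0.003]
force: [-0.6, 0.2, -0.1]
grip_width: 0.0405
```

jog_arm(
  motion=[
    [[0,0,0,0,0,0,1],[0,0,0,0,0,0,1],[0,0,0,0,0,0,1],[0,0,0,0,0,0,1],[0,0,0,0,0,0,1]],
  ],
)

```text
t: 32.9
ee_pos: [0.4705, -0.1745, 0.0749]
eef_rot: [2.386, -2.043, -0.001]
force: [-1.9, -1.4, 3.0]
grip_width: 0.0279
```

jog_arm(
  motion=[
    [[0,0,0,0,0,0.006,1],[0,0,0,0,0,0.006,1],[0,0,0,0,0,0.005,1],[0,0,0,0,0,0,1]],
  ],
)

```text
t: 33.23
ee_pos: [0.4704, -0.1744, 0.0925]
eef_rot: [2.386, -2.043, -0.001]
force: [-1.0, -1.0, -7.5]
grip_width: 0.0281
```

```bash
python3 -c "
from h import *
look('24',None);arc(15,.87)"
```

```text
[ 0.4704 -0.1744  0.0925] [-1.  -1.  -7.5] 0.028068507051988458
net 0.83 [1.0, 3.2, 196.6, 101.4]
net 0.82 [359.3, 0.6, 558.7, 98.4]
phi,r 0.1454622003495397 0.15276063363847922
[ 0.0015 -0.0087] [ 0.002  -0.0086] [ 0.0025 -0.0085] [ 0.003  -0.0083] [ 0.0035 -0.0081] [ 0.004  -0.0079] [ 0.0044 -0.0077] [ 0.0049 -0.0074] [ 0.0053 -0.0071] [ 0.0057 -0.0068] [ 0.0061 -0.0065] [ 0.0064 -0.0061] [ 0.0068 -0.0057] [ 0.0071 -0.0053] [ 0.0074 -0.0049] [ 0.54096043 -0.28200443]
```

View pics/z24.png

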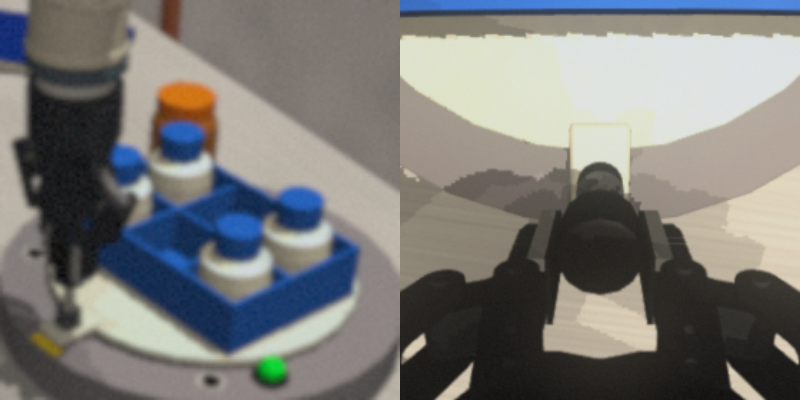

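jog_arm(
  motion=[
    [[0,0,0.058,0.0015,-0.0087,0,1],[0,0,0.058,0.002,-0.0086,0,1],[0,0,0.058,0.0025,-0.0085,0,1],[0,0,0.058,0.003,-0.0083,0,1],[0,0,0.058,0.0035,-0.0081,0,1]],
  ],
)

```text
t: 33.8
ee_pos: [0.4835, -0.2168, 0.0916]
eef_rot: [-2.658, 1.674, 0.0]
force: [1.9, 0.5, -7.8]
grip_width: 0.0279
```

jog_arm(
  motion=[
    [[0,0,0.058,0.004,-0.0079,0,1],[0,0,0.058,0.0044,-0.0077,0,1],[0,0,0.058,0.0049,-0.0074,0,1],[0,0,0.058,0.0053,-0.0071,0,1],[0,0,0.058,0.0057,-0.0068,0,1]],
  ],
)

```text
t: 34.22
ee_pos: [0.5081, -0.2538, 0.0916]
eef_rot: [-2.872, 1.273, -0.001]
force: [2.4, 0.9, -8.6]
grip_width: 0.0281
```

jog_arm(
  motion=[
    [[0,0,0.058,0.0061,-0.0065,0,1],[0,0,0.058,0.0064,-0.0061,0,1],[0,0,0.058,0.0068,-0.0057,0,1],[0,0,0.058,0.0071,-0.0053,0,1],[0,0,0.058,0.0074,-0.0049,0,1]],
  ],
)

```text
t: 34.63
ee_pos: [0.5421, -0.2823, 0.0915]
eef_rot: [-3.025, 0.845, -0.001]
force: [2.4, 0.3, -7.1]
grip_width: 0.028
```

jog_arm(
  motion=[
    [[0,0,0,0,0,0,1],[0,0,0,0,0,-0.003,1],[0,0,0,0,0,-0.003,1],[0,0,0,0,0,-0.003,1],[0,0,0,0,0,0,1]],
  ],
)

```text
t: 35.05
ee_pos: [0.5415, -0.2819, 0.0824]
eef_rot: [-3.024, 0.849, -0.001]
force: [4.4, -0.4, -7.0]
grip_width: 0.0279
```

jog_arm(
  motion=[
    [[0,0,0,0,0,-0.004,1],[0,0,0,0,0,-0.003,1],[0,0,0,0,0,-0.001,1],[0,0,0,0,0,0,1]],
  ],
)

```text
t: 35.38
ee_pos: [0.5417, -0.2821, 0.075]
eef_rot: [-3.025, 0.847, -0.001]
force: [5.4, 0.3, -5.0]
grip_width: 0.0277
```

jog_arm(
  motion=[
    [[0,0,0,0,0,0,0.4],[0,0,0,0,0,0,0.4],[0,0,0,0,0,0,0.4],[0,0,0,0,0,0,0.4]],
  ],
)

```text
t: 35.72
ee_pos: [0.5409, -0.2821, 0.0751]
eef_rot: [3.025, -0.846, -0.001]
force: [0.3, 0.6, -0.9]
grip_width: 0.0514
```

```bash
python3 -c "
from h import *
look('25',None);print(proj(cam('side'),[[.5405,-.2844,.113],[.5405,-.2844,.099],[.5405,-.2844,.085]]))"
```

```text
[ 0.5409 -0.2821  0.0751] [ 0.3  0.6 -0.9] 0.05135171858255493
net 0.89 [374.2, 0.0, 560.0, 97.8]
net 0.72 [331.9, 198.1, 378.3, 242.9]
[[345.05105007 249.49855176]
 [344.56268354 254.57080199]
 [344.0794443  259.57745539]]
```

View pics/z25.png

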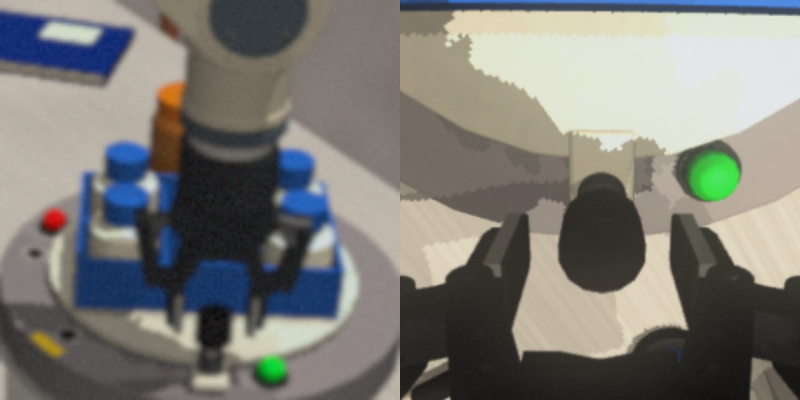

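jog_arm(
  motion=[
    [[0,0,0,0,0,0.03,0.4],[0,0,0,0,0,0.04,0.4],[0,0,0,0,0,0.03,0.4],[0,0,0,-0.009,-0.037,0,1],[0,0,0,-0.009,-0.037,0,1]],
  ],
)

```text
t: 36.28
ee_pos: [0.525, -0.3564, 0.1781]
eef_rot: [3.025, -0.841, 0.007]
force: [0.6, 0.4, 0.2]
grip_width: 0.0279
```

jog_arm(
  motion=[
    [[0,0,0,-0.009,-0.037,0,1],[0,0,0,-0.009,-0.037,0,1],[0,0,0,0,0,-0.03,1],[0,0,0,0,0,-0.03,1],[0,0,0,0,0,0,1]],
  ],
)

```text
t: 36.7
ee_pos: [0.5016, -0.4282, 0.1093]
eef_rot: [-3.021, 0.848, 0.013]
force: [-1.8, 1.0, -0.7]
grip_width: -0.0002
```

Run:
```python
from h import *
s=sensors.sense();print(s['ee_pos'],s['force'],s['grip_width'])
bottles()
w=save('wrist','w26.png'); print(proj(cam('wrist'),[[.505,-.4305,.022]]))
T=cv2.imread('pics/_top.png');S=cv2.imread('pics/_side.png')
ims=[cv2.resize(x,(266,400)) for x in (S[190:370,280:400],)]
cv2.imwrite('pics/c26.png',np.hstack([cv2.resize(S[160:360,270:410],(280,400)),cv2.resize(T[110:250,270:410],(300,400)),cv2.resize(w[100:380,180:360,::-1],(200,400))]))
```

```text
[ 0.50163568 -0.42822182  0.10928721] [-1.81265306  1.03462635 -0.70499658] -0.00022679866790880124
top [317.  191.4] 212 [ 0.5864 -0.086 ] start [ 0.5966 -0.09  ]
top [344.8 206.9] 215 [ 0.5455 -0.153 ] start [ 0.5533 -0.1609]
top [448.7 221.6] 151 [ 0.5005 -0.406 ] start [ 0.5057 -0.4283]
top [ 22.2 288.8] 184 [0.3679 0.6534] start [0.3656 0.6913]
top [  2.5 310.5] 82 [0.3161 0.7017] start [0.3109 0.7425]
top [ 44.  331.1] 188 [0.2637 0.5955] start [0.2556 0.6302]
side [ 35.7 121.2] 369 [-0.0136  1.0253] start [-0.0128  1.2113]
side [313.7 204.2] 358 [ 0.6155 -0.0301] start [0.6738 0.0595]
side [367.3 327. ] 207 [ 0.4594 -0.4818] start [ 0.5034 -0.4334]
[[279.18704949 206.22044345]]
```

View pics/c26.png

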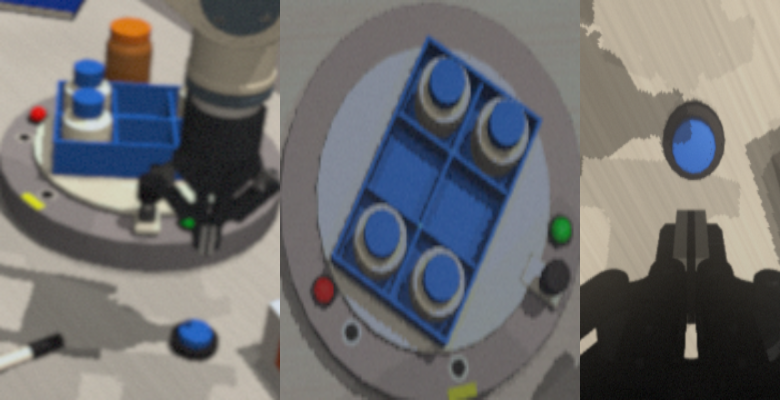

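jog_arm(
  motion=[
    [[0,0,0,0.002,-0.002,-0.03,1],[0,0,0,0,0,-0.03,1],[0,0,0,0,0,-0.015,1],[0,0,0,0,0,-0.01,1],[0,0,0,0,0,0,1]],
  ],
)

```text
t: 37.27
ee_pos: [0.507, -0.4313, 0.0291]
eef_rot: [-3.025, 0.846, 0.003]
force: [-0.2, 0.3, 0.4]
grip_width: -0.0
```

Run:
```python
from h import *
s=sensors.sense();print(s['ee_pos'],s['force'],s['grip_width'])
w=save('wrist','w27.png');S=save('side','s27.png')
cv2.imwrite('pics/c27.png',np.hstack([cv2.resize(S[280:360,320:410,::-1],(400,400)),cv2.resize(w[100:380,140:420,::-1],(400,400))]))
```

```text
[ 0.50701322 -0.43131636  0.02906021] [-0.21464693  0.27268049  0.38387428] -2.5335017759614953e-05
```

View pics/c27.png

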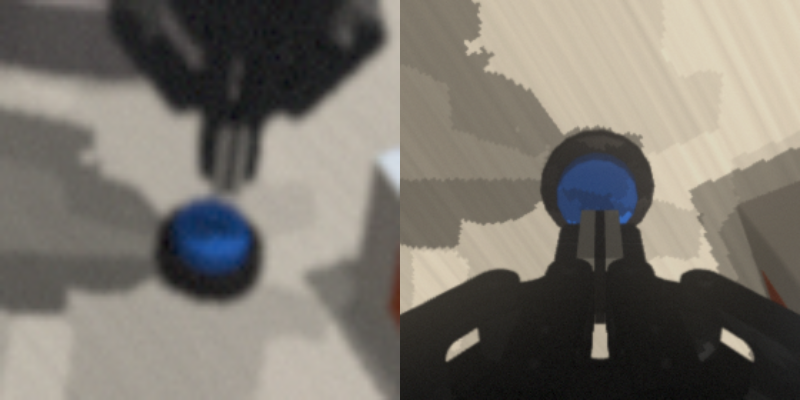

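Run:
```python
from h import *
s=sensors.sense()['ee_pos'];S=cam('side');print(proj(S,[s,s+[0,0,.011],[.505,-.4305,.022]]))
```

```text
[[369.45074705 322.04559804]
 [370.02027331 318.11750921]
 [367.22389256 325.17321649]]
```

jog_arm(
  motion=[
    [[0,0,0,-0.004,0.002,-0.008,1],[0,0,0,0,0,-0.008,1],[0,0,0,0,0,0,1]],
  ],
)

```text
t: 37.62
ee_pos: [0.5025, -0.4295, 0.013]
eef_rot: [-3.025, 0.847, 0.002]
force: [0.4, 0.6, -0.5]
grip_width: 0.0002
```

jog_arm(
  motion=[
    [[0,0,0,0,0,-0.004,1],[0,0,0,0,0,0,1]],
  ],
)

```text
t: 37.78
ee_pos: [0.5031, -0.43, 0.0094]
eef_rot: [-3.025, 0.847, 0.001]
force: [-0.0, 0.1, -0.4]
grip_width: -0.0001
```

jog_arm(
  motion=[
    [[0,0,0,0,0,-0.004,1],[0,0,0,0,0,0,1]],
  ],
)

```text
t: 37.95
ee_pos: [0.5031, -0.4299, 0.0054]
eef_rot: [-3.025, 0.847, 0.001]
force: [-0.7, 0.6, 0.5]
grip_width: 0.0005
```

jog_arm(
  motion=[
    [[0,0,0,0,0,-0.003,1],[0,0,0,0,0,0,1]],
  ],
)

```text
t: 38.12
ee_pos: [0.5035, -0.4302, 0.0027]
eef_rot: [3.025, -0.847, 0.0]
force: [-1.1, 0.0, 2.1]
grip_width: -0.0002
```

jog_arm(
  motion=[
    [[0,0,0,0,0,-0.003,1],[0,0,0,0,0,0,1]],
  ],
)

```text
t: 38.28
ee_pos: [0.5035, -0.4303, -0.0001]
eef_rot: [3.025, -0.847, 0.001]
force: [0.8, -0.0, 3.6]
grip_width: 0.0003
```

jog_arm(
  motion=[
    [[0,0,0,0,0,-0.002,1],[0,0,0,0,0,0,1]],
  ],
)

```text
t: 38.45
ee_pos: [0.5035, -0.4303, -0.002]
eef_rot: [3.025, -0.847, 0.001]
force: [-0.6, -0.6, 5.0]
grip_width: 0.0002
```

jog_arm(
  motion=[
    [[0,0,0,0,0,-0.002,1],[0,0,0,0,0,0,1],[0,0,0,0,0,0,1]],
  ],
)

```text
t: 38.7
ee_pos: [0.5036, -0.4304, -0.0025]
eef_rot: [3.025, -0.847, 0.001]
force: [-2.7, 3.4, 15.3]
grip_width: 0.0001
```

Run:
```python
from h import *
s=sensors.sense();print(s['ee_pos'],s['force'],s['grip_width'])
w=save('wrist','w28.png');S=save('side','s28.png')
cv2.imwrite('pics/c28.png',np.hstack([cv2.resize(S[280:360,320:410,::-1],(400,400)),cv2.resize(w[100:380,140:420,::-1],(400,400))]))
```

```text
[ 0.50361337 -0.43036805 -0.0024856 ] [-2.65859682  3.41048559 15.29193314] 9.295606081271372e-05
```

View pics/c28.png

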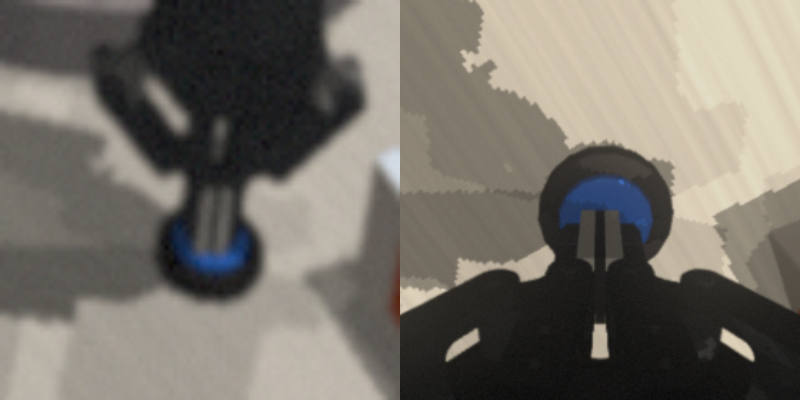

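jog_arm(
  motion=[
    [[0,0,0,0,0,0.02,1],[0,0,0,0,0,0.04,1],[0,0,0,0,0,0.04,1],[0,0,0,0,0,0.04,1],[0,0,0,0,-0.04,0.03,1]],
  ],
)

```text
t: 39.22
ee_pos: [0.5041, -0.4598, 0.1644]
eef_rot: [-3.025, 0.842, -0.0]
force: [1.7, -1.7, 0.1]
grip_width: 0.0001
```

jog_arm(
  motion=[
    [[0,0,0,-0.02,-0.035,0.02,1],[0,0,0,-0.02,-0.035,0.02,1],[0,0,0,0,0,0,1],[0,0,0,0,0,0,1],[0,0,0,0,0,0,1]],
  ],
)

```text
t: 39.63
ee_pos: [0.4657, -0.5276, 0.197]
eef_rot: [-3.024, 0.848, 0.002]
force: [-0.2, 0.5, -0.4]
grip_width: 0.0
```

Run:
```python
from h import *
s=sensors.sense();print(s['ee_pos'],s['force'],s['joint_vel'].round(3))
T=save('top','t29.png');S=save('side','s29.png')
Ct=cam('top');Cs=cam('side');ph=.1516+.87
ex=np.array([np.cos(ph),np.sin(ph)]);ey=np.array([-ex[1],ex[0]])
P=[[*(A+.037*i*ex+.074*j*ey),.152] for i in(-1,1) for j in(-1,1)]+[[*(A-.155*ex),.113]]
t=cv2.resize(T[110:250,270:410,::-1],(400,400)).copy();si=cv2.resize(S[170:310,265:405,::-1],(400,400)).copy()
for p in P:
    u,v=proj(Ct,[p])[0]; cv2.circle(t,(int((u-270)*400/140),int((v-110)*400/140)),2,(0,255,255),-1)
    u,v=proj(Cs,[p])[0]; cv2.circle(si,(int((u-265)*400/140),int((v-170)*400/140)),2,(0,255,255),-1)
cv2.imwrite('pics/c29.png',np.hstack([si,t]))
```

```text
[ 0.46569749 -0.52758556  0.1970168 ] [-0.23827203  0.53792296 -0.44262692] [ 0.024  0.009  0.02   0.001  0.    -0.001]
```

View pics/c29.png

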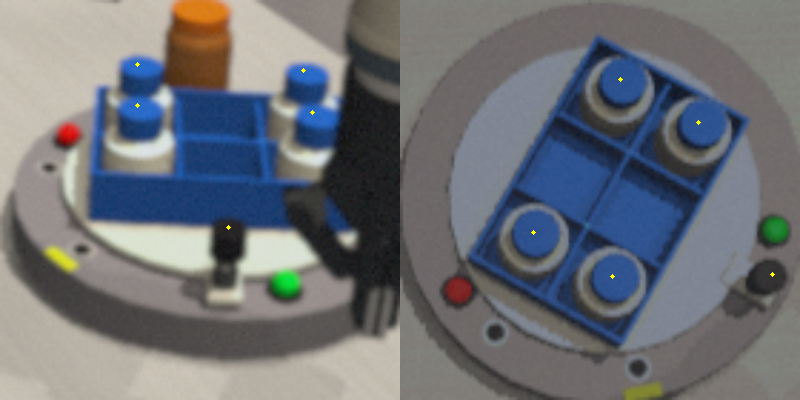

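View pics/t29.png

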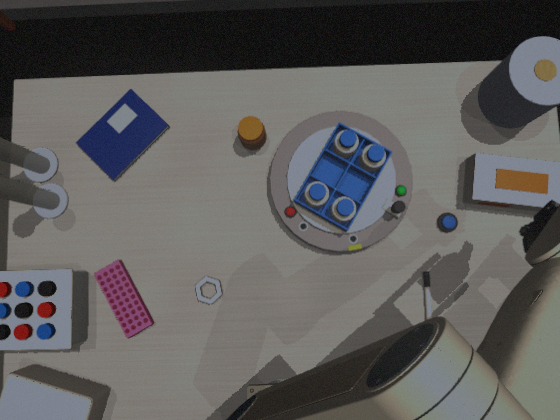

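```bash
python3 -c "
from h import *
print(manip.finish_job())"
```

```text
the job is handed in; nothing more can be done
None
```

The job is done and handed in at about 40 s of the 208 s allowed; no verdict was reported.

**What I did:**
- Lifted the plunger, turned the turntable to the yellow mark and let the plunger drop home.
- Stood the four bottles on the bench upright in the four corner cells of the crate.
- Lifted the plunger again, turned the loaded turntable to the right-hand station by the green lamp and let the plunger drop home.
- Pressed the start button to its stop, at about 15 N, and withdrew the arm.

**Last checks:** The top and side pictures show the knob beside the green lamp at home height, within about 1 mm. All four bottles are upright and centred on the predicted cell positions. The collar, jar, rack and marker are where they started, and the gripper touches nothing.

**What disagreed:**
- **Fingertip position:** The fingertips appeared to sit 25 to 30 mm farther back than the description gives relative to the TCP. My first grip on the knob closed on nothing, so I set the depths from the pictures and forces after that.
- **Setting-down force:** Setting down the fourth bottle gave a brief 45 N reading at the wrist. The limits are 120 N for the wrist and 40 N for the arm or gripper body pressing on something. The load went through the bottle held in the fingers, so I don't expect it to count.

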